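# Feed three tins into the belt lane and hold the run dial on

### The arm

A 6-joint arm with a two-finger parallel gripper is mounted at the origin on the work surface. World frame = base frame: x ahead of the robot, y to its left, z up, the work surface at z = 0. Lengths are in mm, angles in rad, forces in N, time in s.
With the tool pointing down it reaches from about 300 to 875 mm from the base axis. Payload 6.4 kg.
Tool frame: the origin (TCP) lies at the centre of the arm's flange, where the gripper is bolted on; the fingertips stand r.tip_extent ahead of it and the grasp point (between the pads) lies 155 mm ahead of it (r.tip_extent is the distance from the TCP to the fingertips, in mm); z points along the fingers, y is the direction in which the jaws open and shut (so a half turn about z gives the same grasp; the last joint's range is limited). The gripper opens to 85 mm and grips with 20 to 120 N. Pads are 22 mm wide; open, the fingers measure 114 mm over their backs; the gripper's body (76 mm by 85 mm) begins 54 mm behind the grasp point. The pads swing forward as they close: fully open they stand 13 mm farther back than shut.
Start: joints at [1.043, 0.181, 1.607, -0, 1.354, -0.206], TCP at [181.847, 545.504, 404.688] pointing down, gripper open.
Joint ranges: [-2.99, 2.99], [-0.89, 2.07], [0.3, 2.58], [-1.14, 4.28], [0, 2.63], [-3.12, 3.12]. Speed limits (rad/s): [2.57, 2.57, 3.01, 3.14, 3.14, 3.14].

### API

Orientations are given as a unit quaternion [x, y, z, w].
In Python, from cell import r gives the robot as it stands.
- The arm moves only by the tool carry_out, never from a script. Its argument "plan" is a list of rows, each an object with "translation": the shift along the tool's x, y, z each as a share of 0.1 m, from -1 to 1, a list of three; "turn": the turn, a rotation vector about the tool's x, y, z each as a share of 180 degrees, from -1 to 1, a list of three. A call has 1 to 5 rows; each row is the pose to reach, as a shift and turn from the pose commanded when the call began, along the tool's axes at that moment, turning the shorter way round; what a row does not reach only later rows make up. A row lasts 1/12 s, in which the tool goes at most 41.7 mm and 7.16 degrees, less where a joint would pass 70% of its speed; a pose out of reach is approached as far as the arm can. A call with a number of a shift or a turn outside -1 to 1 is refused whole. A call with a gripper value outside its range is refused whole. "claw" is the opening, from 0 (shut) to 1 (fully open), set as the call begins (left out, the last holds). The fingers move at their own pace and stop on an object; "newtons" is the grip in N (left out, the last holds). Time passes only in rows, so rows that repeat a pose let the fingers close. It gives the time, the measured TCP pose, the force and the opening at its end, in the units of the state.
- r.get_obs(): the state, without advancing time (a new reading comes with each control period).
- r.grab_frame(name): name is "scene" or "top"; returns a dict with "color" (480x640x3 uint8, red, green, blue), "intrinsics" (3x3 intrinsics, pixels), "R" (3x3) and "t" (3): a world point X has camera coordinates R X + t. Camera axes: x right, y down, z forward; pixel columns grow to the right and rows downward; lengths in mm; the calibration is good to about 2 mm. A picture is of the moment at which its call begins. There is no depth.
- r.hand_in(): hands the job in, once; it reports no verdict.
The state is a dict: "time_s": time; "joint_positions": joint angles; "dq": joint speeds; "tau": joint torques, N m; "tool_pos": TCP position; "eef_rot": TCP orientation; "contact_force": force on the tool from outside, world axes, zero at the start; "torque": the same for the moment, N m; "opening": finger opening in mm.
Only numpy, scipy, OpenCV 4.12 (cv2) and the standard library are available. Lean on these libraries where they do the work, as an engineer would, in place of code of your own. Each camera call takes 0.05 s, during which the arm holds its last target.

### The job

Feed the three tins off the feed table into single file between the bench conveyor's guide rails, sliding them upright rather than lifting them. With all three fully in the lane, turn the spring-return dial on the grey control station clockwise, past its first two clicks, to the third, where the belt runs, and hold it there until the file has run up against the end stop. Finish still holding the dial at its third step (the belt stops if you let go), and leave the tape roll, the carton and the brush alone.

Things in the scene. Friction and masses are not known exactly. Their poses are not given: they have to be found in the camera images.
- conveyor: fixed bench belt conveyor, aluminium frames, 680 mm long, 104 wide, 80 mm black belt. Origin on the bench under the lane's centre line; x lies across the belt, away from the feed table; the belt runs towards -y; z up. Belt top at z = 80 mm, y = -320 to +360 mm. Gearmotor on the +x side at the -y end, top 100 mm. Rail posts 10 mm thick at x = -62 and +62 mm, top z = 112 mm.
- lane_mouth (a point): on the belt, mid-lane, where the lane begins (conveyor y = +55 mm). White guide rails z = 90 to 112 mm, 8 mm thick, inner faces at x = -35 and +35 mm. Far (+x) rail: y = -235 to +355 mm. Near rail: y = -235 to +55, then flares to x = -60 at y = +91; from there the infeed is open on the -x side. A tin 30 mm past this point towards the stop is wholly between the rails.
- stop_face (a point): on the belt, mid-lane, at the face of the steel end stop (conveyor y = -230 mm, 28 mm high). Tins run up against it have their axes 30, 90 and 150 mm before it.
- feed_table (a point): centre of the feed table's top, where the tins start: sheet steel, top at z = 81 mm (1 mm above the belt), beside the open infeed, conveyor x = -205 to -52, y = +75 to +355 mm, with lips 10 mm high on its -x and +y edges. Axes as the conveyor's.
- tin1_mid (a point): upright bare-metal screw-cap tin with a pale band and a black cap, 60 mm in diameter, straight sides to 76 mm, shoulder to 85 mm, cap 27 mm wide to 96 mm, 0.2 to 0.35 kg. This point: on its axis, 45 mm above its underside. One of three alike; the order is free.
- tin2_mid (a point): upright bare-metal screw-cap tin with a pale band and a black cap, 60 mm in diameter, straight sides to 76 mm, shoulder to 85 mm, cap 27 mm wide to 96 mm, 0.2 to 0.35 kg. This point: on its axis, 45 mm above its underside. One of three alike; the order is free.
- tin3_mid (a point): upright bare-metal screw-cap tin with a pale band and a black cap, 60 mm in diameter, straight sides to 76 mm, shoulder to 85 mm, cap 27 mm wide to 96 mm, 0.2 to 0.35 kg. This point: on its axis, 45 mm above its underside. One of three alike; the order is free.
- station: fixed grey steel control station, 110 (x) by 130 (y) mm, 90 mm high, with the black dial in the middle of its top. Origin on the bench under the dial's axis; z up. Four black marks on the top, 0.42 rad apart, the first on its +x axis, the others clockwise from it.
- dial_grip (a point): on the dial's upright axis, 32 mm above the station's top: the middle of the grip bar. The dial is a 58 mm disc, 10 mm high, with a bar across it, 78 mm long, 14 mm wide, rising from 10 to 42 mm above the station's top.
- dial_tip (a point): the marked end of the dial's grip bar, 39 mm from the axis, same height as dial_grip; the bar lies along the line from dial_grip to it. At rest it points along the station's +x axis.
- dial (a joint): dial angle, rad: 0 at rest, grows clockwise seen from above; clicks at 0.42, 0.84, 1.26, hard stop 1.32. A spring returns it to 0 from everywhere (0.08 N m at rest, 0.28 at the third click; clicks add up to 0.1). Only in the third step (above 1.05) does the belt run, at about 65 mm/s, 2 to 3 s for a file from the mouth to the stop; it can run 150 mm in all: do not run it empty.
- tape_roll: roll of parcel tape lying flat, 100 mm across, 48 mm high, origin under its centre; leave alone.
- carton: open cardboard carton, 220 (x) by 160 mm, 100 mm high, past the conveyor's stop end, origin under its centre; leave alone.
- bench_brush: flat brush with a wooden handle, about 200 mm long, lying on the bench past the feed table on the left, origin under its middle; leave alone.
Not all that is in view belongs to the job. What is shaped like the part that bears tin3_mid but orange is not meant. Leave any turquoise look-alike of the part that bears tin2_mid alone.

How it is judged:
By the outcome, as a careful person would: the job done as asked, in the order asked, and still so for the second after the job is handed in, while the arm keeps its last pose, push and grip.
It also fails if it takes over 70 s, if anything falls off the work surface, if the arm or the gripper's body presses on something with over 40 N, if the wrist force passes 120 N, or if a joint passes its speed limit or range.

## Working session

There is one attempt and no reset: what is moved stays moved. The work goes in short steps, Python scripts to look and compute and a tool call to move; the robot and the scene stay as the last step left them, time stands still between calls to the robot, and variables do not carry over. Pictures are saved under pics/ and viewed, and the job is handed in when it is done.

Besides the shell and the picture viewer there is one more tool, called after "Request:" as a command line: name --argument value ..., lists and objects as JSON in quotes. carry_out: Moves the arm, as the interface text tells. Its arguments: {"type":"object","properties":{"plan":{"type":"array"},"claw":{"type":"number"},"newtons":{"type":"number"}},"required":["plan"]}

```bash
ls; mkdir -p pics; python3 - <<'E'
from cell import r
import cv2, numpy as np, pickle
o=r.get_obs();print(o, r.tip_extent)
for n in("scene","top"):
    f=r.grab_frame(n); cv2.imwrite(f"pics/{n}0.png",f["color"][:,:,::-1]); pickle.dump(f,open(n+"0.pkl","wb")); print(f["intrinsics"],f["R"],f["t"])
E
```

```text
pics
{'time_s': 0.0, 'joint_positions': array([ 1.04270627e+00,  1.81565261e-01,  1.60797979e+00,  1.09561926e-05,
        1.35382764e+00, -2.06318753e-01]), 'dq': array([-0.00124281,  0.00086468,  0.00110535,  0.00200817, -0.0008163 ,
       -0.00075093]), 'tau': array([ 4.59475796e-04, -4.44884670e+01, -3.51328254e+01, -2.27304186e-04,
        9.06517671e-03, -1.73481948e-05]), 'tool_pos': array([181.70746812, 545.27416312, 403.78391034]), 'eef_rot': array([ 1.60193590e-01,  9.87085215e-01, -8.28766193e-04, -3.24515958e-04]), 'contact_force': array([-0.47433304, -0.00175498,  0.5048171 ]), 'torque': array([-0.00610279,  0.06386031, -0.02211545]), 'opening': 85.14623522160193} 173.4
[[527.41795593   0.         324.43901907]
 [  0.         527.41795593 239.41010486]
 [  0.           0.           1.        ]] [[ 0.83719187  0.54650339 -0.02106703]
 [ 0.30629122 -0.50042578 -0.80978993]
 [-0.45309543  0.6714969  -0.58634158]] [-471.76866712  -35.88334863 1552.29678988]
[[614.03696571   0.         324.60823683]
 [  0.         614.03696571 239.47557075]
 [  0.           0.           1.        ]] [[-0.00816727 -0.99975194  0.02072088]
 [-0.98469823  0.00443358 -0.17421174]
 [ 0.17407666 -0.02182665 -0.98449018]] [  31.24956359  513.61731963 1523.28036094]
```

View pics/scene0.png

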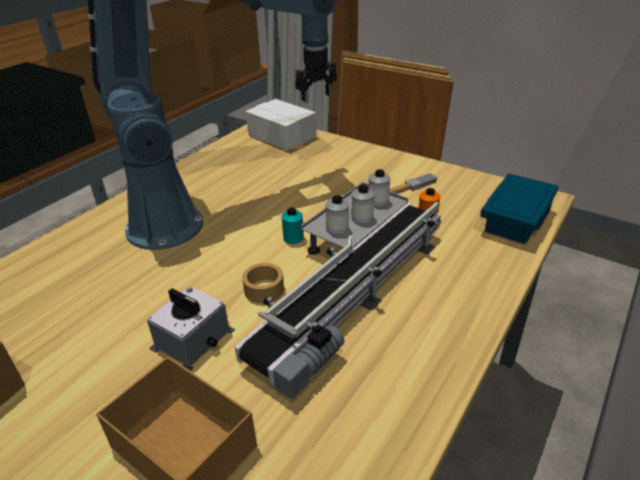

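View pics/top0.png

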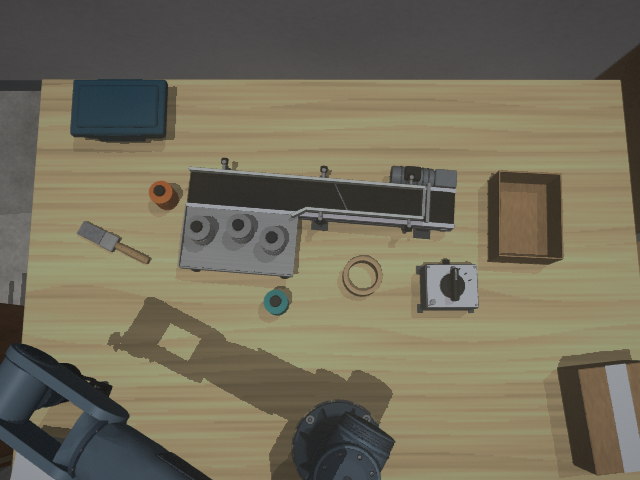

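The top view shows three grey tins on the feed table at about (201,227), (238,225) and (272,237). The look-alikes are orange (163,190) on the bench past the belt and turquoise (276,300) on the bench. The station is at (450,285) and the tape roll at (362,275). Next I'll crop in close.

```bash
cat > h.py <<'E'
import numpy as np, cv2, pickle
def ray(f,uv,z):
    K,R,t=f["intrinsics"],np.array(f["R"]),np.array(f["t"])
    c=-R.T@t; d=R.T@np.linalg.inv(K)@np.array([uv[0],uv[1],1.0])
    return c+d*(z-c[2])/d[2]
def proj(f,X):
    p=f["R"]@np.array(X,float)+f["t"]; p=f["intrinsics"]@p; return p[:2]/p[2]
def crop(f,x0,y0,w,h,s,name,pts=()):
    im=f["color"][y0:y0+h,x0:x0+w,::-1]; im=cv2.resize(np.ascontiguousarray(im),None,fx=s,fy=s,interpolation=cv2.INTER_CUBIC)
    for X in pts:
        u=proj(f,X); cv2.circle(im,(int((u[0]-x0+.5)*s),int((u[1]-y0+.5)*s)),2,(0,0,255),-1)
    cv2.imwrite("pics/"+name,im)
E
python3 - <<'E'
from h import *
f=pickle.load(open("top0.pkl","rb"))
crop(f,170,155,150,130,5,"c1.png"); crop(f,310,155,190,170,4,"c2.png")
E
```

```text
(no output)
```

View pics/c1.png

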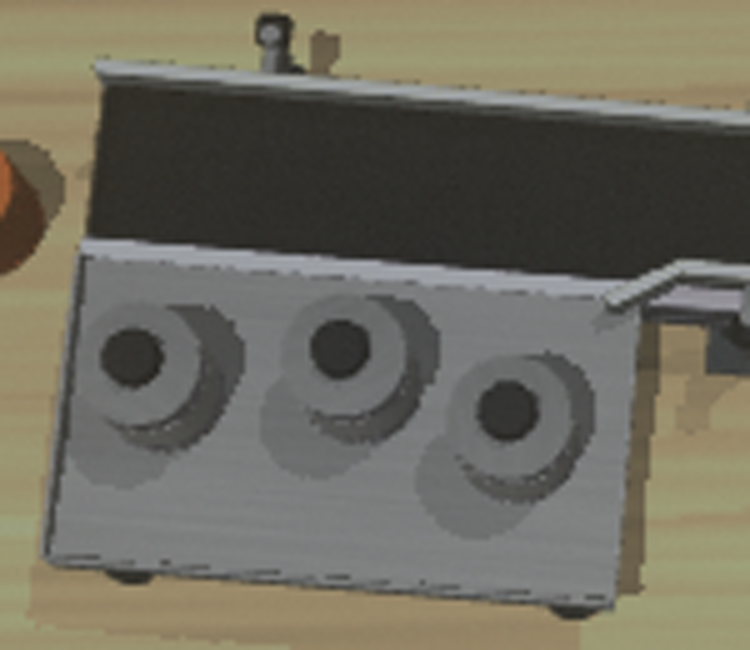

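View pics/c2.png

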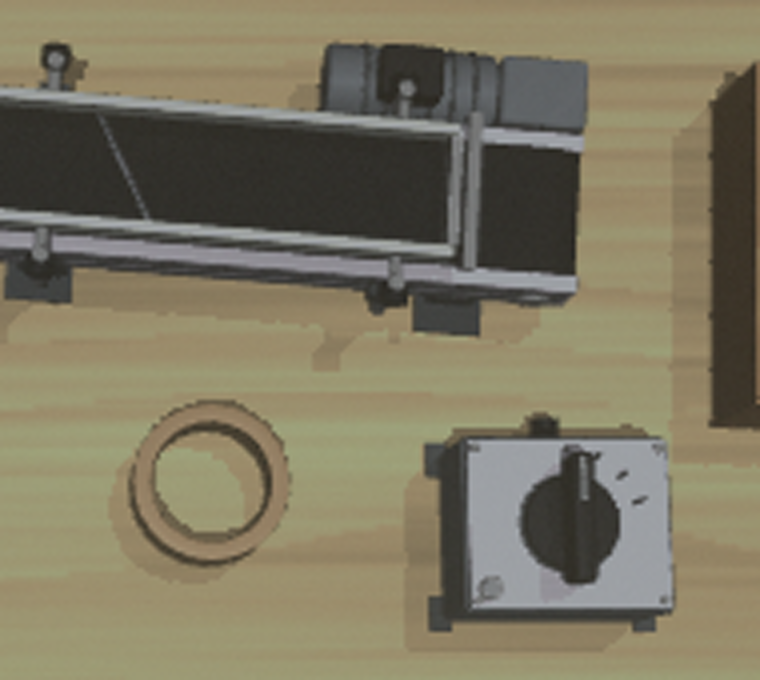

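```bash
cat > m.py <<'E'
from h import *
from scipy.optimize import least_squares
f=pickle.load(open("top0.pkl","rb"))
c1=lambda p:((p[0]+.5)/5-.5+170,(p[1]+.5)/5-.5+155)
c2=lambda p:((p[0]+.5)/4-.5+310,(p[1]+.5)/4-.5+155)
C=[((43,355,112),c1((97,62))),((-205,75,81),c1((613,605))),((-52,355,81),c1((84,252))),((52,-320,80),c2((582,148))),((-52,-320,80),c2((575,290))),((-43,-235,112),c2((455,257))),((43,-235,112),c2((462,124)))]
def T(q,P,z=0):
    c,s=np.cos(q[2]),np.sin(q[2]); return np.array([q[0]+c*P[0]-s*P[1],q[1]+s*P[0]+c*P[1],P[2]])
if __name__=="__main__":
    W=lambda q:np.concatenate([T(q,P)[:2]-ray(f,u,P[2])[:2] for P,u in C])
    s=least_squares(W,[600,0,0]);print("conv",s.x,s.fun.round(1)); q=s.x
    S=[((-55,65,90),(459,437)),((55,65,90),0)]
    tins=[ray(f,c1(p),177) for p in((132,357),(340,350),(507,411))]
    for t in tins:
        d=t[:2]-q[:2];c,s_=np.cos(q[2]),np.sin(q[2]);print("tin",t.round(1),"conv",(c*d[0]+s_*d[1]).round(1),(-s_*d[0]+c*d[1]).round(1))
    a,b=[ray(f,c2(p),132) for p in((580,450),(580,582))];print("dial",a,b,(a+b)/2,np.linalg.norm(a-b),np.arctan2(*(a-b)[1::-1]))
    st=[ray(f,c2(p),90) for p in((459,437),(666,437),(673,609),(464,609))];print(np.array(st).round(1),np.mean(st,0))
    pts=[T(q,P) for P,_ in C]+[T(q,(x,y,112)) for x in(-35,35) for y in(55,-235)]+[T(q,(-60,91,112)),T(q,(-205,355,81))]
    crop(f,170,155,200,150,4,"o1.png",pts+list(tins)); crop(f,310,155,190,170,4,"o2.png",pts+[(a+b)/2])
    g=pickle.load(open("scene0.pkl","rb")); crop(g,140,160,310,230,2.5,"o3.png",pts+list(tins)+[a,b]+st)
E
python3 m.py
```

```text
conv [ 6.14195910e+02  1.67273780e+01 -9.07791875e-02] [ 3.   1.6 -0.5  0.6 -2.1  0.4  7.4 -2.6 -4.3 -1.8 -2.3  1.1 -1.2  0.7]
tin [523.7 330.9 177. ] conv -118.6 304.6
tin [526.7 234.1 177. ] conv -106.9 208.5
tin [497.3 155.9 177. ] conv -129.0 128.0
dial [ 429.56115566 -281.75343177  132.        ] [ 350.50393058 -278.17634826  132.        ] [ 390.03254312 -279.96489002  132.        ] 79.1381094295785 -0.045215923291922325
[[ 443.5 -217.    90. ]
 [ 442.8 -345.5   90. ]
 [ 336.8 -344.3   90. ]
 [ 337.7 -216.2   90. ]] [ 390.20956307 -280.74039288   90.        ]
```

View pics/o1.png

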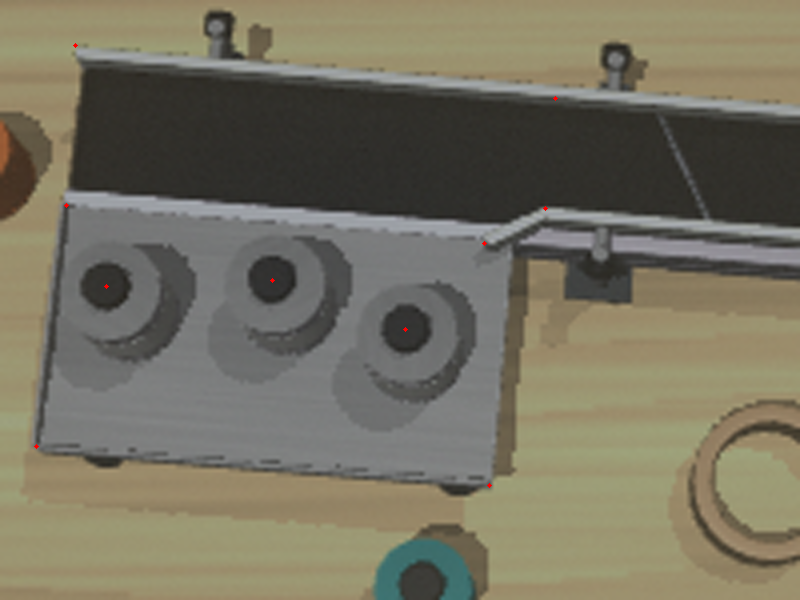

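View pics/o3.png

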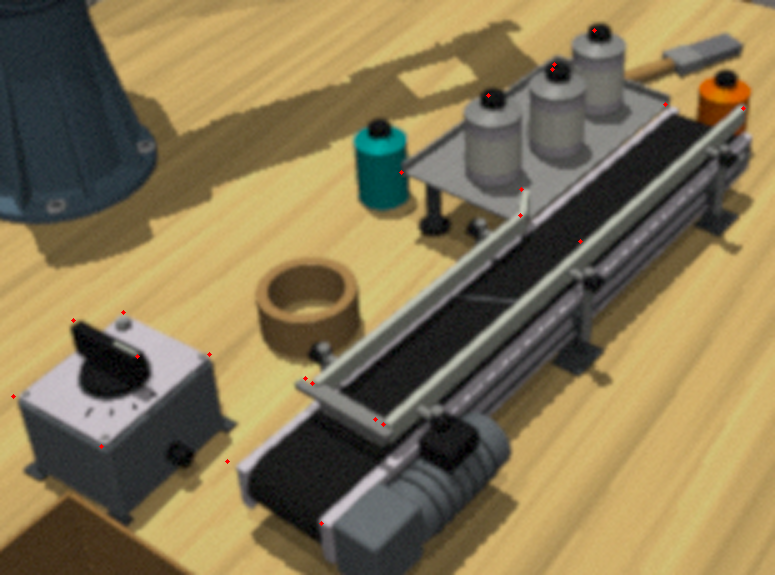

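View pics/o2.png

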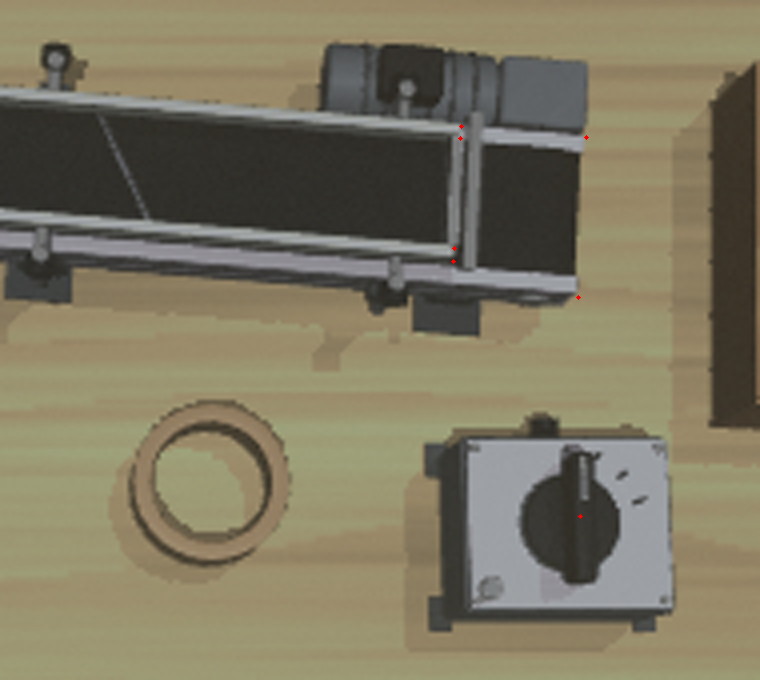

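Two of my conveyor corner picks were on the wrong edge: I took the inner side of the frame strip. I'll redo the fit using both cameras.

```bash
python3 - <<'E'
from h import *
f=pickle.load(open("scene0.pkl","rb"))
crop(f,225,205,130,140,5.5,"s1.png"); crop(f,330,160,130,110,6,"s2.png");crop(f,140,270,110,100,6,"s3.png")
E
```

```text
(no output)
```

View pics/s1.png

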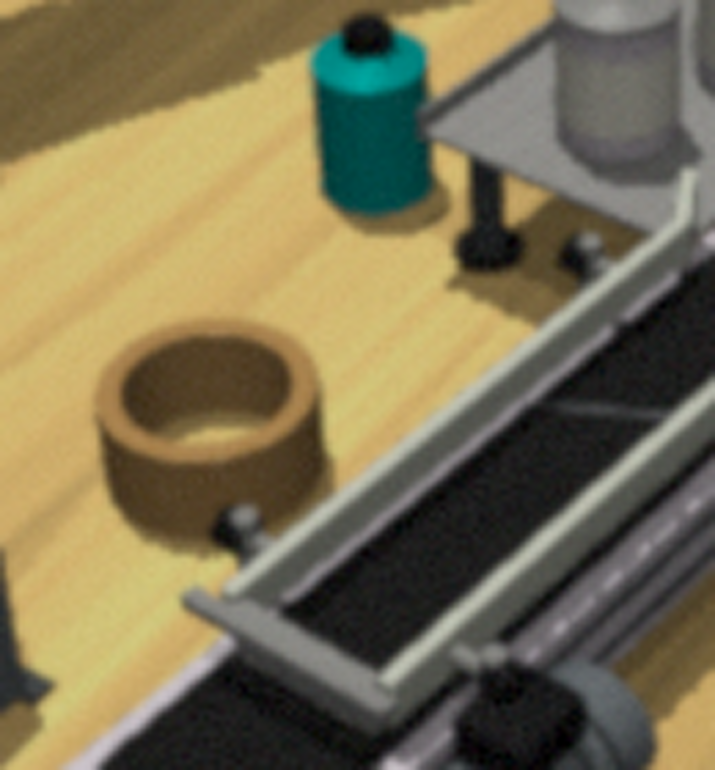

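View pics/s2.png

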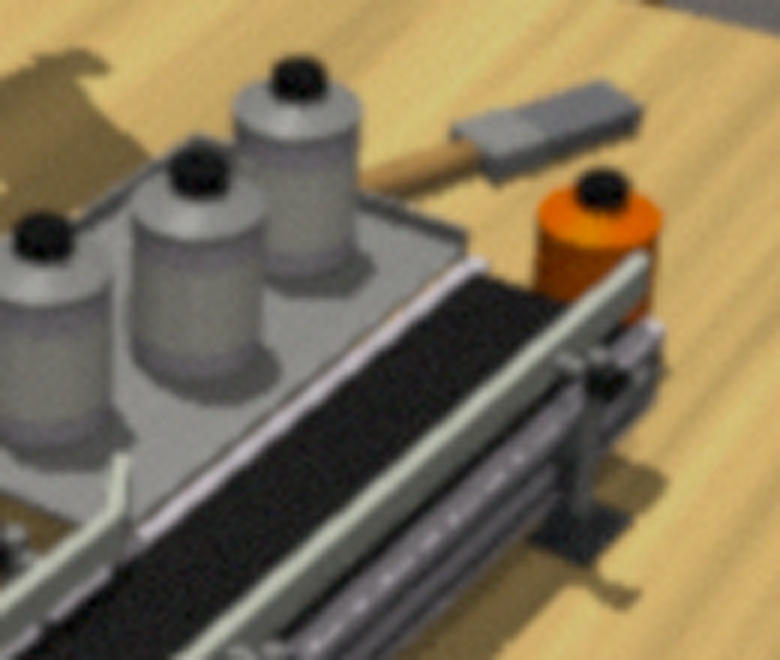

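View pics/s3.png

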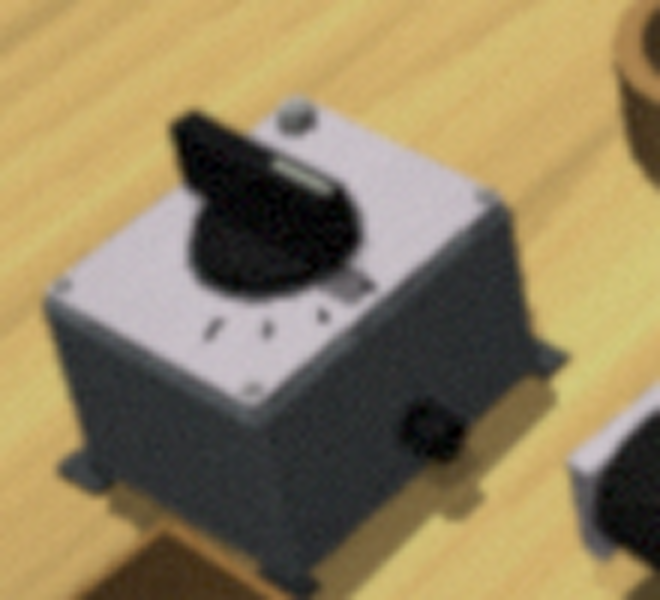

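```bash
cat > m2.py <<'E'
from h import *
from m import c1,c2,T
from scipy.optimize import least_squares
f=pickle.load(open("top0.pkl","rb"));g=pickle.load(open("scene0.pkl","rb"))
k=lambda p,s,x,y:np.array([(p[0]+.5)/s-.5+x,(p[1]+.5)/s-.5+y])
s1=lambda p:k(p,5.5,225,205); s2=lambda p:k(p,6,330,160); s3=lambda p:k(p,6,140,270)
C=[(f,(43,355,112),c1((97,62))),(f,(-205,75,81),c1((613,605))),(f,(52,-320,80),c2((583,133))),(f,(-52,-320,80),c2((575,292))),(f,(-43,-235,112),c2((455,257))),(f,(43,-235,112),c2((462,122))),(f,(-52,360,80),c1((80,240))),
(g,(-43,-235,112),s1((225,592))),(g,(43,355,112),s2((648,260))),(g,(35,-235,112),s1((382,684))),(g,(-52,360,80),s2((470,258))),(g,(-60,91,112),s1((690,172)))]
S=[(f,(-55,65,90),c2((464,609))),(f,(55,65,90),c2((459,437))),(f,(55,-65,90),c2((666,437))),(f,(-55,-65,90),c2((673,609))),
(g,(55,-65,90),s3((255,412))),(g,(-55,-65,90),s3((45,298))),(g,(55,65,90),s3((502,200)))]
def fit(C,x0):
    fn=lambda q:np.concatenate([proj(F,T(q,P))-u for F,P,u in C])
    s=least_squares(fn,x0,loss="soft_l1");print(s.x.round(3));print(fn(s.x).round(1).reshape(-1,2).tolist());return s.x
if __name__=="__main__":
    q=fit(C,[614,17,-.09]); fit(S,[390,-280,0])
    caps=[((132,357),(298,62)),((340,350),(200,152)),((507,411),(43,220))]
    for a,b in caps:
        X=least_squares(lambda X:np.concatenate([proj(f,[*X,177])-c1(a),proj(g,[*X,177])-s2(b)]),[520,200])
        d=X.x-q[:2];c,s_=np.cos(q[2]),np.sin(q[2]);print("tin",X.x.round(1),X.fun.round(1),"conv",(c*d[0]+s_*d[1]).round(1),(-s_*d[0]+c*d[1]).round(1))
    X=least_squares(lambda X:np.concatenate([proj(f,[*X[:2],132])-c2((580,516)),proj(g,[*X[:2],132])-s3((258,148))]),[390,-280]);print("dial",X.x,X.fun)
    for y in(300,128,10,-50,-115):print("lane y",y,T(q,(0,y,0))[:2].round(1))
E
python3 m2.py
```

```text
[ 6.17979e+02  1.64540e+01 -9.00000e-02]
[[-0.5, -2.5], [-0.1, -1.3], [0.7, -0.6], [0.8, -0.4], [-0.3, -0.6], [-0.2, -0.6], [-1.1, 1.8], [-2.4, -0.3], [0.6, 0.2], [-2.6, -0.6], [-0.2, -1.2], [-0.8, -0.2]]
[ 391.336 -280.658    0.   ]
[[-0.2, 0.6], [-0.6, -1.1], [-0.0, -1.4], [0.6, 0.2], [-0.7, 0.6], [-2.9, -0.7], [1.5, -1.3]]
tin [525.  333.1] [-1.  -0.6 -1.1  1.4] conv -121.0 307.0
tin [528.1 237.3] [-1.4 -0.6 -1.3  2. ] conv -109.3 211.9
tin [498.6 158.3] [-1.  -0.5 -1.   1.2] conv -131.7 130.5
dial [ 390.45497812 -278.49383591] [-0.62053814 -0.25039714 -0.49844911  0.31589082]
lane y 300 [644.9 315.2]
lane y 128 [629.5 143.9]
lane y 10 [618.9  26.4]
lane y -50 [613.5 -33.3]
lane y -115 [607.6 -98.1]
```

```bash
sed -i 's/(f,(-52,360,80),c1((80,240)))/(f,(-40,360,80),c1((81,240))),(f,(35,55,112),c1((690,118))),(f,(-35,55,112),c1((682,264))),(f,(-40,-320,80),c2((577,275))),(f,(40,-320,80),c2((582,150)))/' m2.py; python3 m2.py; python3 - <<'E'
from h import *
import m2,io,contextlib
q=m2.fit(m2.C,[614,17,-.09])
pts=[m2.T(q,(x,y,112)) for x in(-43,-35,35,43) for y in(-235,-135,-35,55,155,255,355) if x>0 or y<60]
pts+=[m2.T(q,(x,y,80)) for x in(-40,40) for y in(-320,-280,360)]
crop(m2.f,180,155,285,90,2.8,"p1.png",pts);crop(m2.g,230,175,220,210,2.8,"p2.png",pts)
E
```

```text
[ 6.16263e+02  1.72620e+01 -8.60000e-02]
[[-1.0, -1.3], [-0.0, -0.4], [0.3, -0.5], [0.7, -0.3], [-0.5, -0.4], [-0.6, -0.3], [-1.1, -1.6], [0.6, 0.3], [-0.2, -1.5], [0.4, -0.7], [0.4, -0.2], [-2.5, -0.6], [-0.4, -0.3], [-2.7, -1.0], [-1.2, -1.6], [-1.4, -0.6]]
[ 391.336 -280.658    0.   ]
[[-0.2, 0.6], [-0.6, -1.1], [-0.0, -1.4], [0.6, 0.2], [-0.7, 0.6], [-2.9, -0.7], [1.5, -1.3]]
tin [525.  333.1] [-1.  -0.6 -1.1  1.4] conv -117.9 306.9
tin [528.1 237.3] [-1.4 -0.6 -1.3  2. ] conv -106.6 211.7
tin [498.6 158.3] [-1.  -0.5 -1.   1.2] conv -129.3 130.5
dial [ 390.45497812 -278.49383591] [-0.62053814 -0.25039714 -0.49844911  0.31589082]
lane y 300 [641.9 316.2]
lane y 128 [627.2 144.8]
lane y 10 [617.1  27.2]
lane y -50 [612.  -32.6]
lane y -115 [606.4 -97.3]
[ 6.16263e+02  1.72620e+01 -8.60000e-02]
[[-1.0, -1.3], [-0.0, -0.4], [0.3, -0.5], [0.7, -0.3], [-0.5, -0.4], [-0.6, -0.3], [-1.1, -1.6], [0.6, 0.3], [-0.2, -1.5], [0.4, -0.7], [0.4, -0.2], [-2.5, -0.6], [-0.4, -0.3], [-2.7, -1.0], [-1.2, -1.6], [-1.4, -0.6]]
```

View pics/p1.png

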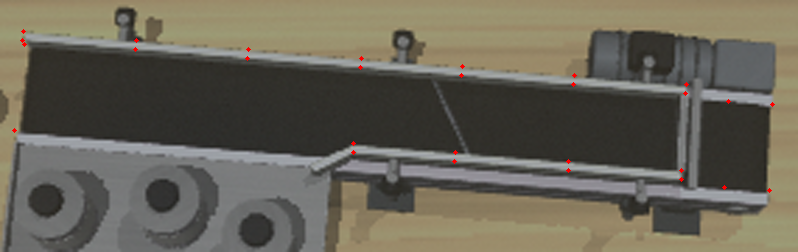

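View pics/p2.png

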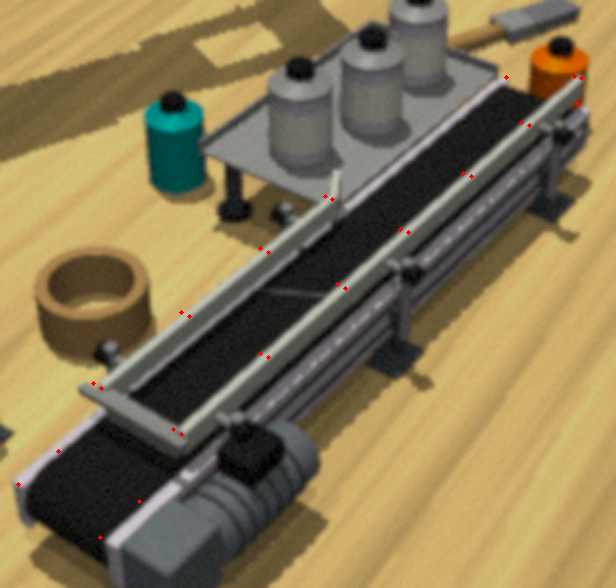

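```bash
python3 - <<'E'
import m2
for F in(m2.f,m2.g): 
    m2.fit([c for c in m2.C if c[0] is F],[614,17,-.09])
E
cat > go.py <<'E'
# remaining move from the commanded pose to a target, in tool axes / units
import sys,numpy as np
from cell import r
from scipy.spatial.transform import Rotation as Ro
def yawR(a): # tool z down, tool y at world angle a
    y=np.array([np.cos(a),np.sin(a),0]);z=np.array([0,0,-1.]);return Ro.from_matrix(np.c_[np.cross(y,z),y,z])
def rel(p,R,q,S): return (R.inv().apply(np.array(q)-p)/100).round(3),((R.inv()*S).as_rotvec()/np.pi).round(3)
E
python3 - <<'E'
from go import *
o=r.get_obs();R=Ro.from_quat(o["eef_rot"]);p=np.array([181.847,545.504,404.688])
for a in(-.087,-.087+np.pi): print(rel(p,R,[525,331.5,400],yawR(a)))
E
```

```text
[ 6.14446e+02  1.71890e+01 -8.30000e-02]
[[-1.1, -0.2], [0.2, 0.4], [0.3, -0.2], [0.8, 0.1], [-0.4, 0.1], [-0.6, 0.1], [-1.1, -0.4], [0.6, 1.1], [-0.1, -0.7], [0.5, -0.3], [0.4, 0.1]]
[ 6.21036e+02  1.75170e+01 -8.00000e-02]
[[-0.3, 0.5], [0.7, -0.2], [-0.1, 0.0], [-0.3, -1.4], [0.1, -0.1]]
(array([-3.932, -0.945,  0.047]), array([-0.001,  0.   ,  0.425]))
(array([-3.932, -0.945,  0.047]), array([-0.   , -0.001, -0.575]))
```

```bash
cat >> go.py <<'E'
import json,os
def load():
    if os.path.exists("cmd.json"):
        d=json.load(open("cmd.json"));return np.array(d[0]),Ro.from_quat(d[1])
    return np.array([181.847,545.504,404.688]),Ro.from_quat(r.get_obs()["eef_rot"])
def plan(target,yaw,maxs=1.0,maxt=0.19):
    """print round rows (final row of each call) to reach target"""
    p,R=load();S=yawR(yaw)
    for i in range(12):
        t,w=rel(p,R,target,S)
        if abs(t).max()<.004 and abs(w).max()<.002: break
        k=min(1,maxs/max(1e-9,abs(t).max()));t=(t*k).round(3)
        k=min(1,maxt/max(1e-9,abs(w).max()));w=(w*k).round(3)
        print(t.tolist(),w.tolist()); p,R=p+R.apply(t*100),R*Ro.from_rotvec(w*np.pi)
    json.dump([p.tolist(),R.as_quat().tolist()],open("cmd.json","w")); print("end",p.round(1))
def st():
    o=r.get_obs();print(round(o["time_s"],2),o["tool_pos"].round(1),o["contact_force"].round(1),o["torque"].round(2),round(o["opening"],1),o["joint_positions"].round(2))
E
python3 -c "
from go import *
plan([498,157,404.7],-.085)"
```

```text
[-1.0, -0.635, 0.001] [-0.0, 0.0, 0.19]
[-1.0, 0.031, 0.001] [-0.0, 0.0, 0.19]
[-1.0, 0.726, 0.0] [-0.0, 0.0, 0.045]
[-1.0, 0.968, 0.001] [-0.0, 0.0, -0.0]
[-0.141, 0.137, -0.0] [-0.0, 0.0, -0.0]
end [498.  157.  404.7]
```

Request:
carry_out --plan '[{"translation": [-0.25, -0.16, 0], "turn": [0, 0, 0.038]}, {"translation": [-0.5, -0.32, 0], "turn": [0, 0, 0.076]}, {"translation": [-0.75, -0.48, 0], "turn": [0, 0, 0.114]}, {"translation": [-1, -0.635, 0.001], "turn": [0, 0, 0.152]}, {"translation": [-1, -0.635, 0.001], "turn": [0, 0, 0.19]}]' --claw 1

```text
time_s: 0.52
tool_pos: [258.9, 450.8, 404.0]
eef_rot: [0.447, 0.894, -0.001, 0.001]
contact_force: [-0.1, -0.7, -0.3]
opening: 85.2
```

Request:
carry_out --plan '[{"translation": [-0.25, 0.008, 0], "turn": [0, 0, 0.038]}, {"translation": [-0.5, 0.016, 0], "turn": [0, 0, 0.076]}, {"translation": [-0.75, 0.024, 0], "turn": [0, 0, 0.114]}, {"translation": [-1, 0.031, 0.001], "turn": [0, 0, 0.152]}, {"translation": [-1, 0.031, 0.001], "turn": [0, 0, 0.19]}]'

```text
time_s: 0.93
tool_pos: [321.7, 373.6, 404.1]
eef_rot: [0.691, 0.723, -0.001, 0.001]
contact_force: [0.5, 0.3, 0.1]
opening: 85.6
```

Request:
carry_out --plan '[{"translation": [-0.3, 0.22, 0], "turn": [0, 0, 0.02]}, {"translation": [-0.6, 0.44, 0], "turn": [0, 0, 0.04]}, {"translation": [-0.9, 0.66, 0], "turn": [0, 0, 0.045]}, {"translation": [-1, 0.726, 0], "turn": [0, 0, 0.045]}]'

```text
time_s: 1.27
tool_pos: [399.9, 277.4, 404.3]
eef_rot: [0.738, 0.675, -0.0, 0.001]
contact_force: [1.0, -0.7, -0.3]
opening: 85.4
```

Request:
carry_out --plan '[{"translation": [-0.28, 0.27, 0], "turn": [0, 0, 0]}, {"translation": [-0.56, 0.54, 0], "turn": [0, 0, 0]}, {"translation": [-0.84, 0.81, 0], "turn": [0, 0, 0]}, {"translation": [-1, 0.968, 0.001], "turn": [0, 0, 0]}]'

```text
time_s: 1.6
tool_pos: [487.2, 169.7, 404.2]
eef_rot: [0.737, 0.675, -0.0, 0.0]
contact_force: [0.3, -0.5, -0.8]
opening: 85.7
```

Request:
carry_out --plan '[{"translation": [-0.141, 0.137, 0], "turn": [0, 0, 0]}, {"translation": [-0.141, 0.137, 0], "turn": [0, 0, 0]}, {"translation": [-0.141, 0.137, 0], "turn": [0, 0, 0]}]'

```text
time_s: 1.85
tool_pos: [498.2, 156.6, 403.9]
eef_rot: [0.738, 0.675, -0.0, -0.001]
contact_force: [-1.0, 0.1, -0.5]
opening: 85.2
```

```bash
python3 -c "
from go import *
from h import crop
st()
for n in('top','scene'):
    f=r.grab_frame(n)
    crop(f,*((160,100,200,190,4) if n=='top' else (250,60,220,220,3)),'a_'+n+'.png')
st()"
```

```text
1.85 [498.2 156.6 403.9] [-1.   0.1 -0.5] [ 0.02 -0.   -0.02] 85.2 [0.08 0.06 1.74 0.   1.34 0.16]
1.95 [497.4 157.7 404. ] [-0.3  0.3 -0.2] [ 0.01 -0.02 -0.04] 85.6 [0.08 0.06 1.74 0.   1.34 0.16]
```

View pics/a_scene.png

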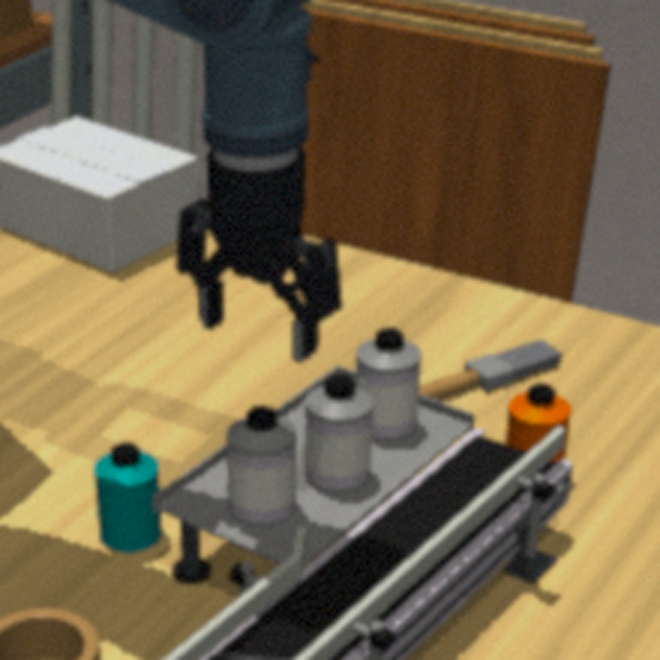

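View pics/a_top.png

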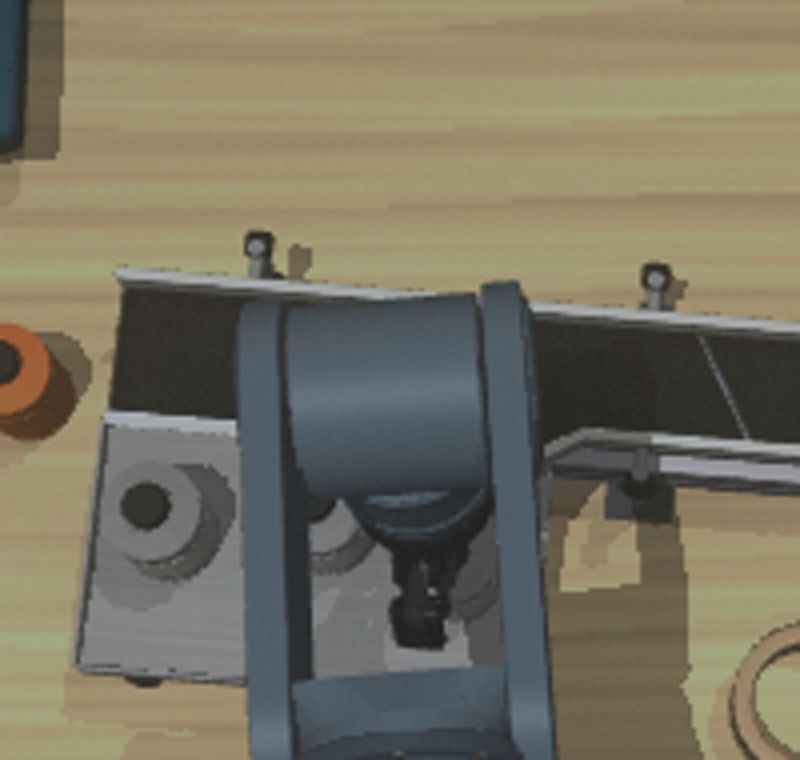

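```bash
python3 -c "
from go import *
from h import *
g=pickle.load(open('scene0.pkl','rb'))
y=yawR(-.085).apply([0,1,0])
for s in(-1,1): print((proj(g,np.array([498,157,240])+s*y*48)-[250,60])*3)
plan([498,157,291.7],-.085)"
```

```text
[208.98854686 330.24586566]
[302.88348335 363.91528978]
[0.002, 0.0, 1.0] [-0.0, 0.0, -0.0]
[-0.0, 0.0, 0.13] [-0.0, 0.0, -0.0]
end [498.  157.  291.7]
```

Request:
carry_out --plan '[{"translation": [0, 0, 0.25], "turn": [0, 0, 0]}, {"translation": [0, 0, 0.5], "turn": [0, 0, 0]}, {"translation": [0, 0, 0.75], "turn": [0, 0, 0]}, {"translation": [0.002, 0, 1], "turn": [0, 0, 0]}]'

```text
time_s: 2.28
tool_pos: [497.1, 158.6, 303.6]
eef_rot: [0.736, 0.677, 0.0, 0.0]
contact_force: [0.2, -0.5, 0.3]
opening: 85.3
```

Request:
carry_out --plan '[{"translation": [0, 0, 0.1], "turn": [0, 0, 0]}, {"translation": [0, 0, 0.13], "turn": [0, 0, 0]}, {"translation": [0, 0, 0.13], "turn": [0, 0, 0]}]'

```text
time_s: 2.53
tool_pos: [497.6, 157.9, 291.2]
eef_rot: [0.737, 0.676, -0.0, -0.0]
contact_force: [0.3, -0.1, 1.4]
opening: 85.3
```

```bash
python3 -c "
from go import *
from h import crop
st()
f=r.grab_frame('scene');crop(f,290,130,150,130,5,'b1.png')"
```

```text
2.53 [497.6 157.9 291.2] [ 0.3 -0.1  1.4] [ 0.05 -0.03  0.06] 85.3 [0.08 0.2  1.83 0.   1.11 0.16]
```

View pics/b1.png

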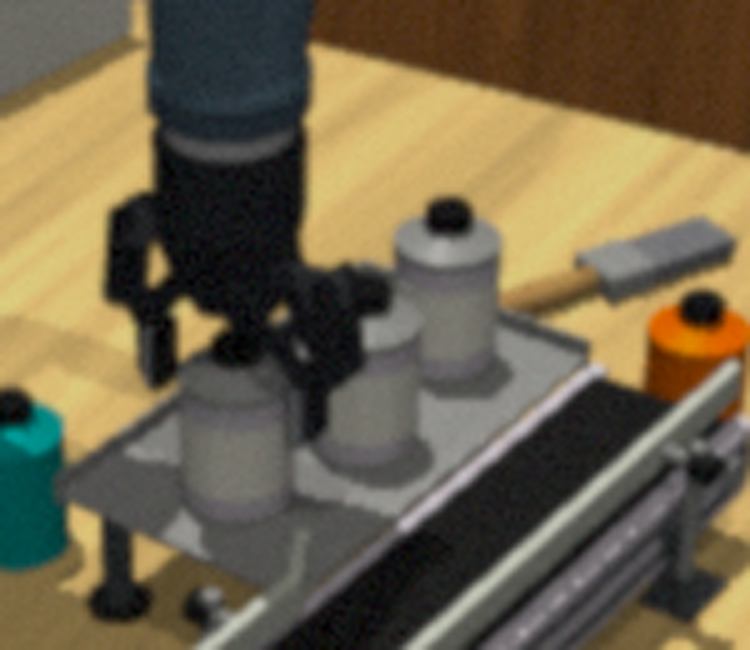

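The fingers straddle the near tin: tips are at (155,375) and (315,425), with the tin at (237,430) midway between them. I'll close with a light grip.

Request:
carry_out --plan '[{"translation": [0, 0, 0], "turn": [0, 0, 0]}, {"translation": [0, 0, 0], "turn": [0, 0, 0]}, {"translation": [0, 0, 0], "turn": [0, 0, 0]}, {"translation": [0, 0, 0], "turn": [0, 0, 0]}, {"translation": [0, 0, 0], "turn": [0, 0, 0]}]' --claw 0 --newtons 25

```text
time_s: 3.0
tool_pos: [498.7, 157.3, 293.1]
eef_rot: [0.737, 0.676, 0.001, 0.001]
contact_force: [-1.4, 0.6, 5.8]
opening: 59.4
```

Request:
carry_out --plan '[{"translation": [0, 0, 0], "turn": [0, 0, 0]}, {"translation": [0, 0, 0], "turn": [0, 0, 0]}]'

```text
time_s: 3.17
tool_pos: [498.7, 157.3, 293.1]
eef_rot: [0.737, 0.676, 0.001, 0.001]
contact_force: [-1.1, 0.6, 6.9]
opening: 59.3
```

```bash
python3 -c "
from go import *
from h import crop
st()
f=r.grab_frame('scene');crop(f,290,130,150,130,5,'b2.png')"
```

```text
3.17 [498.7 157.3 293.1] [-1.1  0.6  6.9] [0.04 0.16 0.05] 59.3 [0.08 0.2  1.83 0.   1.11 0.16]
```

View pics/b2.png

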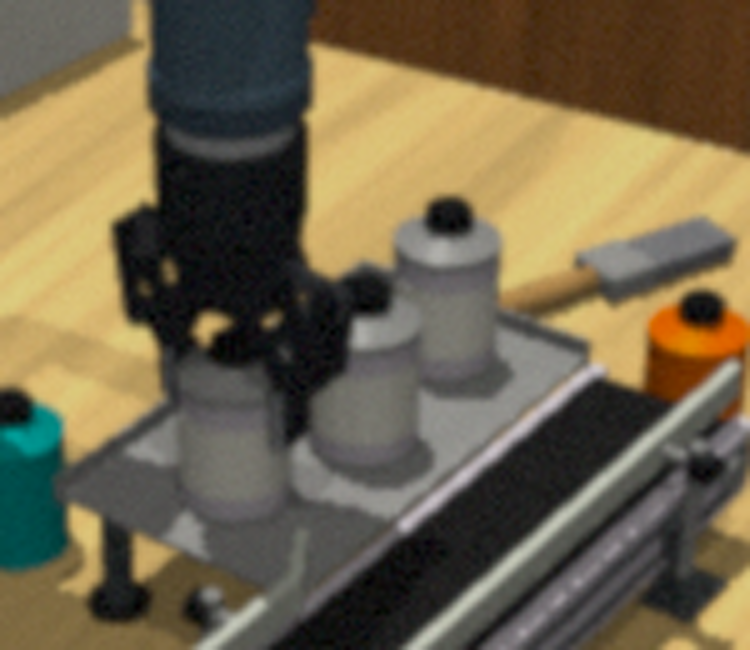

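```bash
python3 -c "
from go import *
plan([563,152,291.7],-.086)
plan([627.5,146.8,291.2],-.086)"
```

```text
[0.006, 0.652, -0.001] [-0.0, 0.0, -0.0]
end [563.  152.  291.7]
[0.004, 0.647, 0.005] [-0.0, 0.0, -0.0]
end [627.5 146.9 291.2]
```

Request:
carry_out --plan '[{"translation": [0.001, 0.1, 0], "turn": [0, 0, 0]}, {"translation": [0.002, 0.24, 0], "turn": [0, 0, 0]}, {"translation": [0.003, 0.38, 0], "turn": [0, 0, 0]}, {"translation": [0.005, 0.52, 0], "turn": [0, 0, 0]}, {"translation": [0.006, 0.652, -0.001], "turn": [0, 0, 0]}]'

```text
time_s: 3.63
tool_pos: [564.1, 152.2, 293.0]
eef_rot: [0.737, 0.676, 0.001, 0.0]
contact_force: [-2.4, 0.1, 7.1]
opening: 59.2
```

Request:
carry_out --plan '[{"translation": [0.001, 0.13, 0], "turn": [0, 0, 0]}, {"translation": [0.002, 0.26, 0], "turn": [0, 0, 0]}, {"translation": [0.003, 0.39, 0], "turn": [0, 0, 0]}, {"translation": [0.004, 0.54, 0], "turn": [0, 0, 0]}, {"translation": [0.004, 0.647, 0.005], "turn": [0, 0, 0]}]'

```text
time_s: 4.05
tool_pos: [628.7, 146.8, 292.0]
eef_rot: [0.737, 0.676, 0.0, 0.0]
contact_force: [-3.0, -0.5, 7.6]
opening: 59.4
```

```bash
python3 -c "
from go import *
from h import crop
st()
f=r.grab_frame('scene');crop(f,290,130,150,130,5,'b3.png');f=r.grab_frame('top');crop(f,170,130,180,150,4,'b3t.png')"
```

```text
4.05 [628.7 146.8 292. ] [-3.  -0.5  7.6] [ 0.06  0.36 -0.03] 59.4 [0.05 0.45 1.51 0.   1.19 0.13]
```

View pics/b3.png

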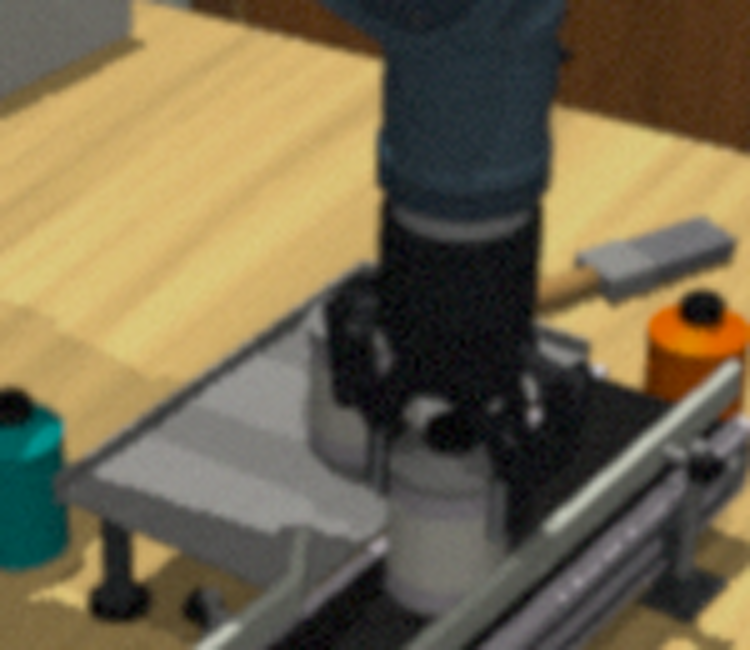

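View pics/b3t.png

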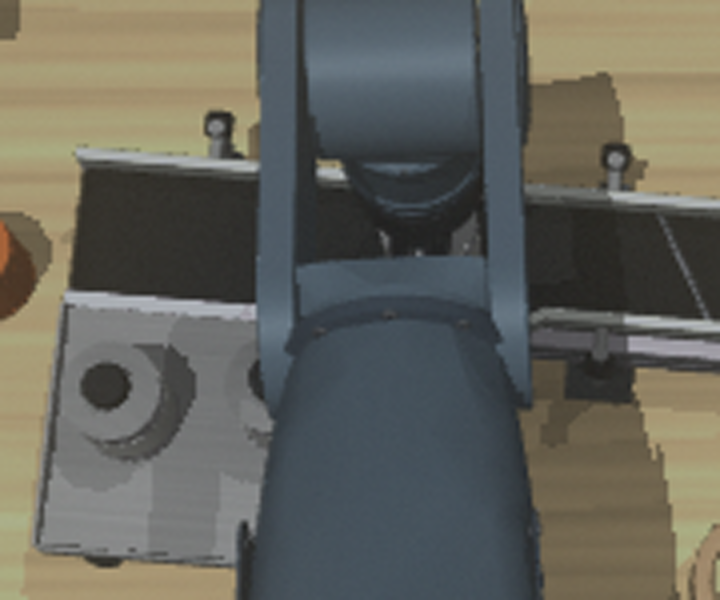

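```bash
python3 -c "
from go import *
plan([619.8,67.1,291.2],-.086)
plan([612.0,-22.9,291.2],-.086)
plan([605.4,-97.3,291.2],-.086)"
```

```text
[-0.801, -0.008, 0.001] [-0.0, 0.0, -0.0]
end [619.8  67.1 291.2]
[-0.904, -0.0, 0.001] [-0.0, 0.0, -0.0]
end [612.  -22.9 291.2]
[-0.746, -0.002, 0.002] [-0.0, 0.0, -0.0]
end [605.4 -97.3 291.2]
```

Request:
carry_out --plan '[{"translation": [-0.14, -0.008, 0], "turn": [0, 0, 0]}, {"translation": [-0.3, -0.008, 0], "turn": [0, 0, 0]}, {"translation": [-0.47, -0.008, 0], "turn": [0, 0, 0]}, {"translation": [-0.64, -0.008, 0], "turn": [0, 0, 0]}, {"translation": [-0.801, -0.008, 0.001], "turn": [0, 0, 0]}]'

```text
time_s: 4.57
tool_pos: [619.4, 66.6, 292.0]
eef_rot: [0.737, 0.676, 0.001, 0.0]
contact_force: [0.2, 2.2, 5.2]
opening: 59.4
```

Request:
carry_out --plan '[{"translation": [-0.18, 0, 0], "turn": [0, 0, 0]}, {"translation": [-0.3, 0, 0], "turn": [0, 0, 0]}]'

```text
time_s: 4.73
tool_pos: [616.8, 36.1, 292.0]
eef_rot: [0.737, 0.676, 0.001, 0.0]
contact_force: [0.2, 1.4, 5.3]
opening: 59.4
```

```bash
python3 -c "
from go import *
from h import crop
st()
f=r.grab_frame('scene');crop(f,270,150,150,130,5,'b4.png')"
```

```text
4.73 [616.8  36.1 292. ] [0.2 1.4 5.3] [ 0.3  -0.03 -0.01] 59.4 [-0.13  0.39  1.58  0.    1.16 -0.05]
```

View pics/b4.png

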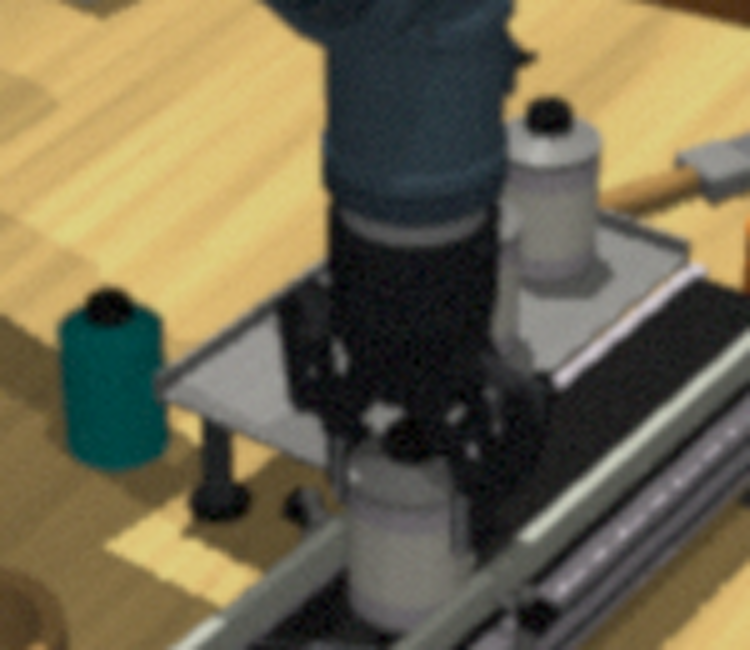

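It's in the lane with no side force. On down the lane.

Request:
carry_out --plan '[{"translation": [-0.15, 0, 0], "turn": [0, 0, 0]}, {"translation": [-0.3, 0, 0], "turn": [0, 0, 0]}, {"translation": [-0.45, 0, 0], "turn": [0, 0, 0]}, {"translation": [-0.604, 0, 0.001], "turn": [0, 0, 0]}]'

```text
time_s: 5.12
tool_pos: [611.8, -23.1, 291.9]
eef_rot: [0.737, 0.676, 0.001, 0.0]
contact_force: [0.1, 2.8, 7.0]
opening: 59.6
```

Request:
carry_out --plan '[{"translation": [-0.17, 0, 0], "turn": [0, 0, 0]}, {"translation": [-0.34, 0, 0], "turn": [0, 0, 0]}, {"translation": [-0.51, -0.001, 0.001], "turn": [0, 0, 0]}, {"translation": [-0.66, -0.002, 0.002], "turn": [0, 0, 0]}, {"translation": [-0.746, -0.002, 0.002], "turn": [0, 0, 0]}]'

```text
time_s: 5.53
tool_pos: [605.2, -98.5, 291.8]
eef_rot: [0.737, 0.676, 0.0, 0.001]
contact_force: [1.0, 3.1, 6.3]
opening: 59.3
```

Request:
carry_out --plan '[{"translation": [0, 0, 0], "turn": [0, 0, 0]}, {"translation": [0, 0, 0], "turn": [0, 0, 0]}, {"translation": [0, 0, 0], "turn": [0, 0, 0]}, {"translation": [0, 0, 0], "turn": [0, 0, 0]}]' --claw 1

```text
time_s: 5.87
tool_pos: [605.1, -96.4, 290.0]
eef_rot: [0.737, 0.676, -0.0, -0.001]
contact_force: [-0.1, -0.2, -0.5]
opening: 84.9
```

```bash
python3 -c "
from go import *
from h import crop
st()
f=r.grab_frame('scene');crop(f,220,170,150,130,5,'b5.png')
plan([605.4,-97.3,385],-.086)
plan([528,236.5,385],-.086)
plan([528,236.5,291.7],-.086)
"
```

```text
5.87 [605.1 -96.4 290. ] [-0.1 -0.2 -0.5] [0.03 0.04 0.01] 84.9 [-0.35  0.38  1.6  -0.    1.16 -0.27]
[-0.002, -0.0, -0.938] [-0.0, 0.0, -0.0]
end [605.4 -97.3 385. ]
[1.0, -0.325, -0.002] [-0.0, 0.0, -0.0]
[1.0, -0.325, -0.001] [-0.0, 0.0, -0.0]
[1.0, -0.325, -0.002] [-0.0, 0.0, -0.0]
[0.259, -0.084, 0.0] [-0.0, 0.0, -0.0]
end [528.  236.5 385. ]
[0.002, 0.001, 0.933] [-0.0, 0.0, -0.0]
end [528.  236.5 291.7]
```

View pics/b5.png

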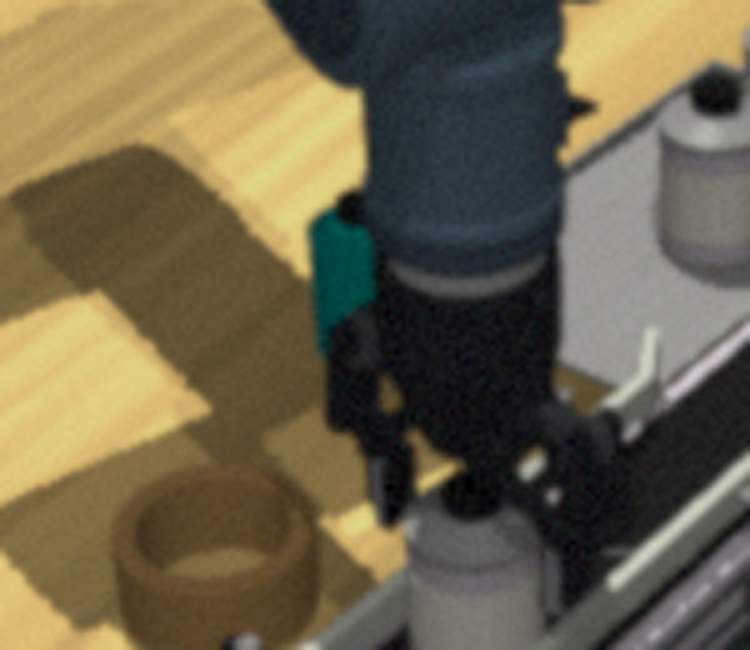

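Request:
carry_out --plan '[{"translation": [0, 0, -0.25], "turn": [0, 0, 0]}, {"translation": [0, 0, -0.6], "turn": [0, 0, 0]}, {"translation": [-0.002, 0, -0.938], "turn": [0, 0, 0]}, {"translation": [-0.002, 0, -0.938], "turn": [0, 0, 0]}]'

```text
time_s: 6.25
tool_pos: [607.3, -97.2, 392.3]
eef_rot: [0.737, 0.676, 0.003, 0.005]
contact_force: [1.0, -0.2, 1.0]
opening: 85.5
```

Request:
carry_out --plan '[{"translation": [0.3, -0.1, 0], "turn": [0, 0, 0]}, {"translation": [0.65, -0.21, 0], "turn": [0, 0, 0]}, {"translation": [1, -0.325, -0.002], "turn": [0, 0, 0]}]'

```text
time_s: 6.5
tool_pos: [581.2, 6.1, 384.4]
eef_rot: [0.737, 0.675, 0.0, 0.0]
contact_force: [0.2, 0.9, -0.6]
opening: 85.7
```

Request:
carry_out --plan '[{"translation": [0.35, -0.11, 0], "turn": [0, 0, 0]}, {"translation": [0.7, -0.23, 0], "turn": [0, 0, 0]}, {"translation": [1, -0.325, -0.001], "turn": [0, 0, 0]}]'

```text
time_s: 6.75
tool_pos: [556.8, 110.1, 384.4]
eef_rot: [0.736, 0.676, -0.0, -0.0]
contact_force: [-0.2, -0.0, -0.6]
opening: 85.5
```

Request:
carry_out --plan '[{"translation": [0.35, -0.11, 0], "turn": [0, 0, 0]}, {"translation": [0.7, -0.23, 0], "turn": [0, 0, 0]}, {"translation": [1, -0.325, -0.002], "turn": [0, 0, 0]}]'

```text
time_s: 7.0
tool_pos: [532.9, 212.6, 384.6]
eef_rot: [0.736, 0.676, -0.0, -0.0]
contact_force: [0.7, -0.6, 0.3]
opening: 85.1
```

Request:
carry_out --plan '[{"translation": [0.18, -0.06, 0], "turn": [0, 0, 0]}, {"translation": [0.259, -0.084, 0], "turn": [0, 0, 0]}, {"translation": [0.259, -0.084, 0], "turn": [0, 0, 0]}]'

```text
time_s: 7.25
tool_pos: [527.2, 238.3, 384.6]
eef_rot: [0.736, 0.677, -0.0, -0.0]
contact_force: [-0.2, -0.5, -0.3]
opening: 85.1
```

```bash
python3 -c "
from go import *
from h import crop
st()
f=r.grab_frame('scene');crop(f,250,130,190,180,4,'b6.png')
f=r.grab_frame('top');crop(f,170,130,250,150,3,'b6t.png')
"
```

```text
7.25 [527.2 238.3 384.6] [-0.2 -0.5 -0.3] [0.04 0.02 0.03] 85.1 [0.22 0.21 1.62 0.   1.32 0.3 ]
```

View pics/b6.png

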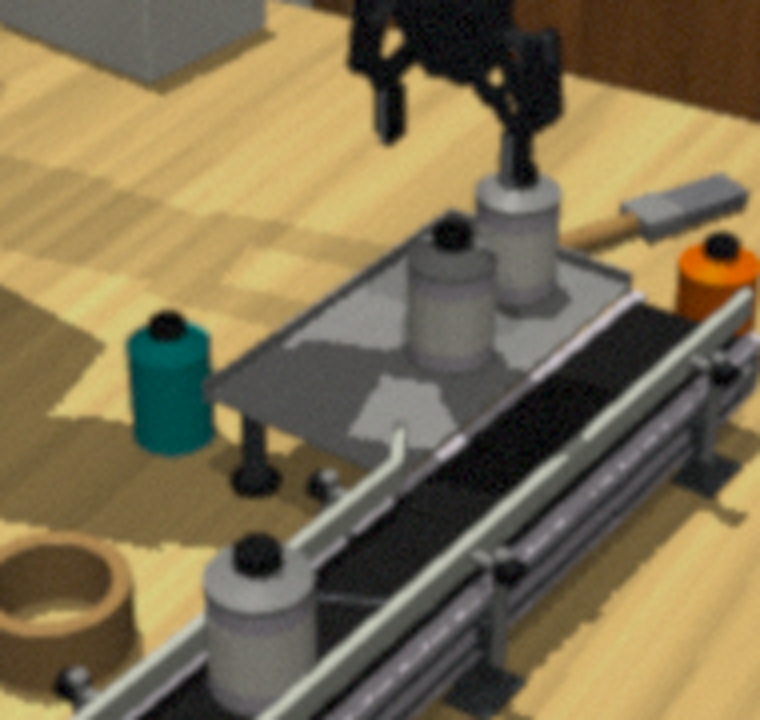

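View pics/b6t.png

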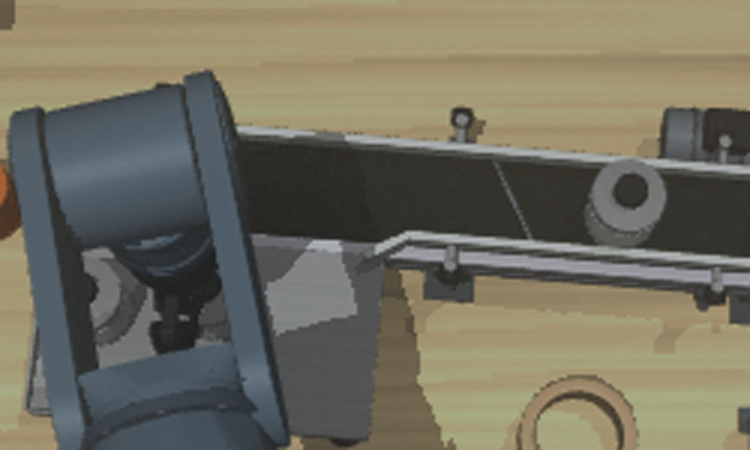

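The first tin stands upright mid-lane. Next is the middle tin.

Request:
carry_out --plan '[{"translation": [0, 0, 0.25], "turn": [0, 0, 0]}, {"translation": [0, 0, 0.5], "turn": [0, 0, 0]}, {"translation": [0, 0, 0.75], "turn": [0, 0, 0]}, {"translation": [0.002, 0.001, 0.933], "turn": [0, 0, 0]}, {"translation": [0.002, 0.001, 0.933], "turn": [0, 0, 0]}]'

```text
time_s: 7.77
tool_pos: [527.0, 234.5, 287.1]
eef_rot: [0.738, 0.675, -0.004, -0.002]
contact_force: [-1.1, -0.6, -0.4]
opening: 85.3
```

Request:
carry_out --plan '[{"translation": [0, 0, 0], "turn": [0, 0, 0]}, {"translation": [0, 0, 0], "turn": [0, 0, 0]}, {"translation": [0, 0, 0], "turn": [0, 0, 0]}, {"translation": [0, 0, 0], "turn": [0, 0, 0]}, {"translation": [0, 0, 0], "turn": [0, 0, 0]}]' --claw 0 --newtons 25

```text
time_s: 8.18
tool_pos: [528.9, 236.6, 293.4]
eef_rot: [0.737, 0.676, 0.001, 0.001]
contact_force: [1.0, -2.5, 4.3]
opening: 59.5
```

```bash
python3 -c "
from go import *
from h import crop
st()
f=r.grab_frame('scene');crop(f,290,130,150,130,5,'b7.png')
plan([580,230,291.7],-.086)
plan([634,224,291.2],-.086)
plan([626.5,146.8,291.2],-.086)
plan([618.9,57.1,291.2],-.086)
plan([610.9,-35.6,291.2],-.086)
"
```

```text
8.18 [528.9 236.6 293.4] [ 1.  -2.5  4.3] [-0.3  -0.04  0.03] 59.5 [ 0.22  0.31  1.69 -0.    1.14  0.3 ]
[-0.02, 0.523, 0.0] [-0.0, 0.0, -0.0]
end [580.  230.1 291.7]
[-0.014, 0.544, 0.005] [-0.0, 0.0, -0.0]
end [634.  224.  291.2]
[-0.775, -0.009, 0.001] [-0.0, 0.0, -0.0]
end [626.5 146.8 291.2]
[-0.901, 0.002, 0.001] [-0.0, 0.0, -0.0]
end [618.9  57.1 291.2]
[-0.93, -0.0, 0.002] [-0.0, 0.0, -0.0]
end [610.9 -35.6 291.2]
```

View pics/b7.png

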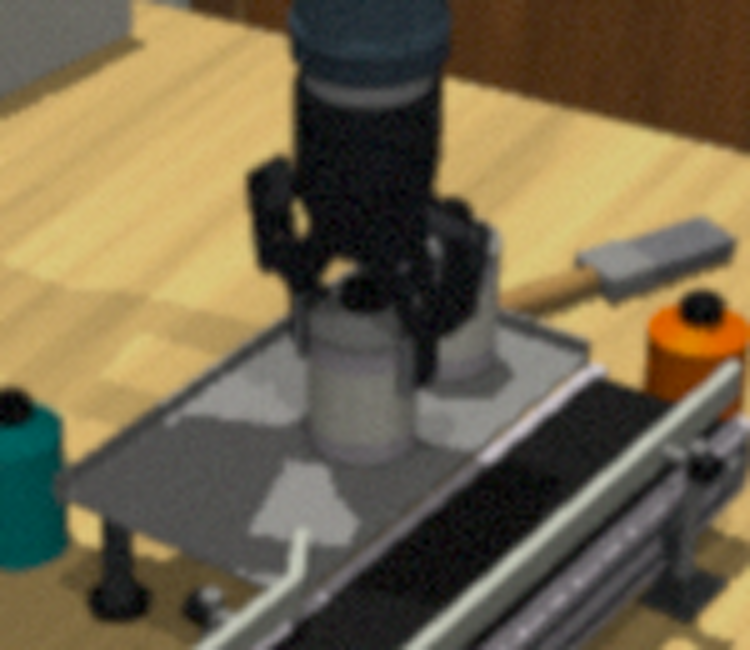

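Request:
carry_out --plan '[{"translation": [-0.004, 0.1, 0], "turn": [0, 0, 0]}, {"translation": [-0.008, 0.21, 0], "turn": [0, 0, 0]}, {"translation": [-0.012, 0.32, 0], "turn": [0, 0, 0]}, {"translation": [-0.016, 0.43, 0], "turn": [0, 0, 0]}, {"translation": [-0.02, 0.523, 0], "turn": [0, 0, 0]}]'

```text
time_s: 8.65
tool_pos: [580.8, 230.7, 293.3]
eef_rot: [0.737, 0.676, 0.001, 0.0]
contact_force: [-2.6, 0.2, 8.2]
opening: 59.6
```

Request:
carry_out --plan '[{"translation": [-0.003, 0.11, 0], "turn": [0, 0, 0]}, {"translation": [-0.006, 0.22, 0], "turn": [0, 0, 0]}, {"translation": [-0.009, 0.33, 0], "turn": [0, 0, 0]}, {"translation": [-0.012, 0.45, 0.003], "turn": [0, 0, 0]}, {"translation": [-0.014, 0.544, 0.005], "turn": [0, 0, 0]}]'

```text
time_s: 9.07
tool_pos: [634.9, 224.4, 292.2]
eef_rot: [0.737, 0.676, 0.001, 0.0]
contact_force: [-2.9, 0.9, 7.9]
opening: 59.3
```

Request:
carry_out --plan '[{"translation": [-0.14, -0.002, 0], "turn": [0, 0, 0]}, {"translation": [-0.3, -0.004, 0], "turn": [0, 0, 0]}, {"translation": [-0.46, -0.006, 0], "turn": [0, 0, 0]}, {"translation": [-0.62, -0.008, 0], "turn": [0, 0, 0]}, {"translation": [-0.775, -0.009, 0.001], "turn": [0, 0, 0]}]'

```text
time_s: 9.48
tool_pos: [626.7, 146.5, 292.3]
eef_rot: [0.737, 0.676, 0.001, 0.0]
contact_force: [0.7, 3.5, 5.9]
opening: 59.3
```

Request:
carry_out --plan '[{"translation": [-0.18, 0, 0], "turn": [0, 0, 0]}, {"translation": [-0.36, 0, 0], "turn": [0, 0, 0]}, {"translation": [-0.54, 0.001, 0], "turn": [0, 0, 0]}, {"translation": [-0.72, 0.002, 0], "turn": [0, 0, 0]}, {"translation": [-0.901, 0.002, 0.001], "turn": [0, 0, 0]}]'

```text
time_s: 9.9
tool_pos: [619.1, 56.6, 292.2]
eef_rot: [0.737, 0.676, 0.001, 0.001]
contact_force: [0.8, 2.2, 6.4]
opening: 59.4
```

Request:
carry_out --plan '[{"translation": [-0.18, 0, 0], "turn": [0, 0, 0]}, {"translation": [-0.36, 0, 0], "turn": [0, 0, 0]}, {"translation": [-0.54, 0, 0.001], "turn": [0, 0, 0]}, {"translation": [-0.72, 0, 0.002], "turn": [0, 0, 0]}, {"translation": [-0.9, 0, 0.002], "turn": [0, 0, 0]}]'

```text
time_s: 10.32
tool_pos: [611.3, -33.1, 292.1]
eef_rot: [0.737, 0.676, 0.001, 0.001]
contact_force: [0.9, 1.8, 6.3]
opening: 59.6
```

```bash
python3 -c "
from go import *
from h import crop
st()
f=r.grab_frame('scene');crop(f,220,150,190,160,4,'b8.png')
"
```

```text
10.32 [611.3 -33.1 292.1] [0.9 1.8 6.3] [ 0.38  0.09 -0.  ] 59.6 [-0.25  0.38  1.6   0.    1.16 -0.16]
```

View pics/b8.png

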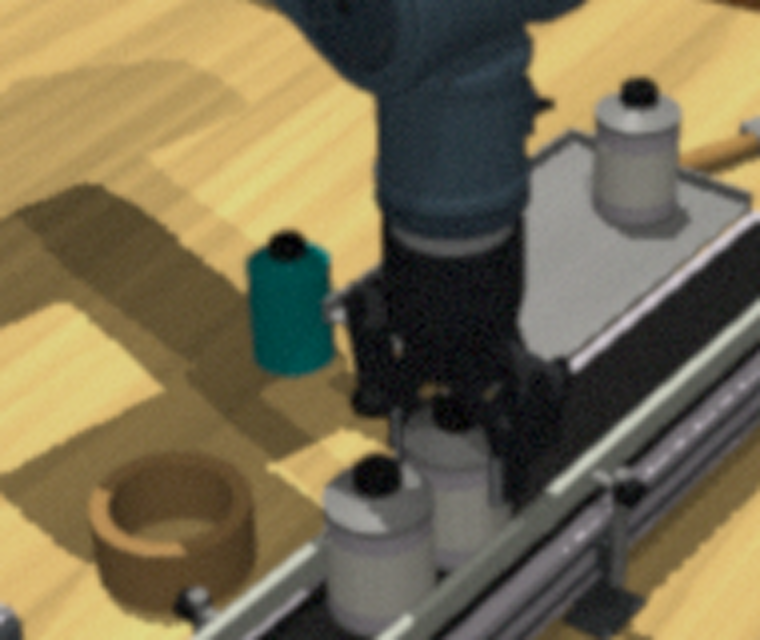

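Request:
carry_out --plan '[{"translation": [0, 0, 0], "turn": [0, 0, 0]}, {"translation": [0, 0, 0], "turn": [0, 0, 0]}, {"translation": [0, 0, 0], "turn": [0, 0, 0]}, {"translation": [0, 0, 0], "turn": [0, 0, 0]}]' --claw 1

```text
time_s: 10.7
tool_pos: [611.0, -31.8, 290.2]
eef_rot: [0.737, 0.676, -0.0, -0.0]
contact_force: [0.2, -0.0, 0.1]
opening: 85.2
```

```bash
python3 -c "
from go import *
st()
d=json.load(open('cmd.json'));d[0]=[611.16,-32.6,291.2];json.dump(d,open('cmd.json','w'))
plan([611.1,-32.6,385],-.086)
plan([525.5,332,385],-.086)
plan([525.5,332,291.7],-.086)
"
```

```text
10.7 [611.  -31.8 290.2] [ 0.2 -0.   0.1] [ 0.05 -0.02 -0.06] 85.2 [-0.25  0.38  1.6   0.    1.16 -0.16]
[-0.001, -0.001, -0.938] [-0.0, 0.0, -0.0]
end [611.1 -32.6 385. ]
[1.0, -0.328, -0.001] [-0.0, 0.0, -0.0]
[1.0, -0.328, -0.002] [-0.0, 0.0, -0.0]
[1.0, -0.328, -0.001] [-0.0, 0.0, -0.0]
[0.558, -0.183, -0.001] [-0.0, 0.0, -0.0]
end [525.5 332.  385. ]
[0.002, 0.001, 0.933] [-0.0, 0.0, -0.0]
end [525.5 332.  291.7]
```

Request:
carry_out --plan '[{"translation": [0, 0, -0.25], "turn": [0, 0, 0]}, {"translation": [0, 0, -0.6], "turn": [0, 0, 0]}, {"translation": [0, 0, -0.938], "turn": [0, 0, 0]}, {"translation": [-0.001, -0.001, -0.938], "turn": [0, 0, 0]}]'

```text
time_s: 11.03
tool_pos: [613.0, -32.1, 392.3]
eef_rot: [0.736, 0.676, 0.003, 0.005]
contact_force: [1.9, -0.4, 2.2]
opening: 85.1
```

Request:
carry_out --plan '[{"translation": [0.3, -0.1, 0], "turn": [0, 0, 0]}, {"translation": [0.65, -0.21, 0], "turn": [0, 0, 0]}, {"translation": [1, -0.328, -0.001], "turn": [0, 0, 0]}]'

```text
time_s: 11.28
tool_pos: [586.7, 71.0, 384.4]
eef_rot: [0.737, 0.676, 0.0, -0.0]
contact_force: [0.8, -0.5, 0.2]
opening: 85.5
```

Request:
carry_out --plan '[{"translation": [0.35, -0.11, 0], "turn": [0, 0, 0]}, {"translation": [0.7, -0.23, 0], "turn": [0, 0, 0]}, {"translation": [1, -0.328, -0.002], "turn": [0, 0, 0]}]'

```text
time_s: 11.53
tool_pos: [561.8, 175.1, 384.4]
eef_rot: [0.736, 0.677, -0.0, -0.0]
contact_force: [0.4, -0.6, -0.1]
opening: 85.4
```

Request:
carry_out --plan '[{"translation": [0.35, -0.11, 0], "turn": [0, 0, 0]}, {"translation": [0.7, -0.23, 0], "turn": [0, 0, 0]}, {"translation": [1, -0.328, -0.001], "turn": [0, 0, 0]}]'

```text
time_s: 11.78
tool_pos: [537.6, 277.6, 384.5]
eef_rot: [0.736, 0.677, -0.0, -0.0]
contact_force: [-0.1, 0.1, -0.2]
opening: 85.7
```

Request:
carry_out --plan '[{"translation": [0.3, -0.1, 0], "turn": [0, 0, 0]}, {"translation": [0.5, -0.164, 0], "turn": [0, 0, 0]}, {"translation": [0.558, -0.183, -0.001], "turn": [0, 0, 0]}, {"translation": [0.558, -0.183, -0.001], "turn": [0, 0, 0]}]'

```text
time_s: 12.12
tool_pos: [524.5, 333.9, 384.5]
eef_rot: [0.736, 0.677, -0.0, -0.0]
contact_force: [-0.2, -1.3, -0.6]
opening: 85.6
```

Request:
carry_out --plan '[{"translation": [0, 0, 0.25], "turn": [0, 0, 0]}, {"translation": [0, 0, 0.5], "turn": [0, 0, 0]}, {"translation": [0, 0, 0.75], "turn": [0, 0, 0]}, {"translation": [0.002, 0.001, 0.933], "turn": [0, 0, 0]}, {"translation": [0.002, 0.001, 0.933], "turn": [0, 0, 0]}]'

```text
time_s: 12.53
tool_pos: [524.4, 330.1, 286.7]
eef_rot: [0.737, 0.675, -0.004, -0.001]
contact_force: [-0.4, -0.5, -1.1]
opening: 85.3
```

```bash
python3 -c "
from go import *
from h import crop
st()
f=r.grab_frame('scene');crop(f,290,120,150,130,5,'b9.png')
"
```

```text
12.53 [524.4 330.1 286.7] [-0.4 -0.5 -1.1] [-0.    0.01  0.01] 85.3 [ 0.37  0.4   1.58 -0.    1.17  0.46]
```

View pics/b9.png

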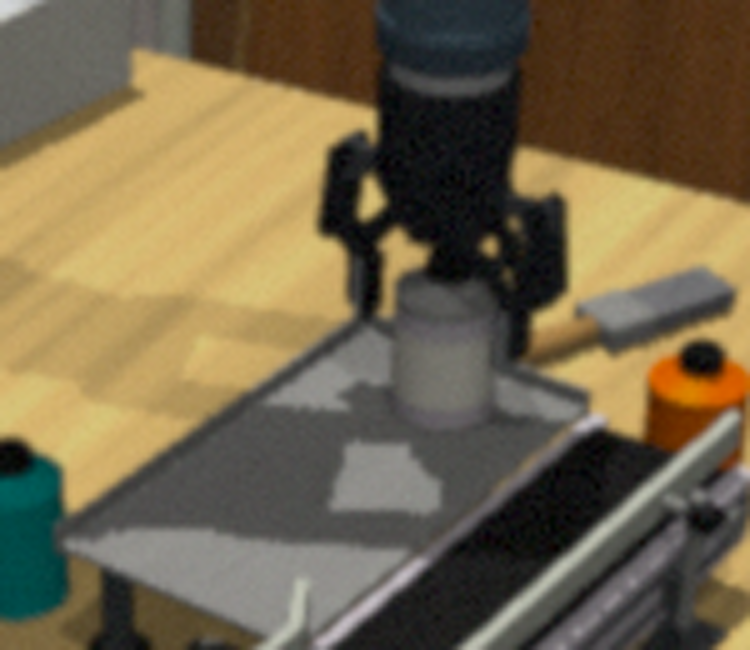

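Request:
carry_out --plan '[{"translation": [0, 0, 0], "turn": [0, 0, 0]}, {"translation": [0, 0, 0], "turn": [0, 0, 0]}, {"translation": [0, 0, 0], "turn": [0, 0, 0]}, {"translation": [0, 0, 0], "turn": [0, 0, 0]}, {"translation": [0, 0, 0], "turn": [0, 0, 0]}]' --claw 0 --newtons 25

```text
time_s: 13.0
tool_pos: [526.5, 332.2, 293.8]
eef_rot: [0.737, 0.676, 0.002, 0.001]
contact_force: [0.6, -1.5, 6.5]
opening: 59.2
```

```bash
python3 -c "
from go import *
st()
plan([583,315,291.7],-.086)
plan([639.5,296.3,291.2],-.086)
plan([631.6,206.6,291.2],-.086)
plan([623.5,116.9,291.2],-.086)
plan([616.1,28,291.2],-.086)
"
```

```text
13.0 [526.5 332.2 293.8] [ 0.6 -1.5  6.5] [-0.27  0.07 -0.04] 59.2 [ 0.37  0.4   1.57 -0.    1.17  0.46]
[-0.12, 0.587, 0.0] [-0.0, 0.0, -0.0]
end [583.  315.  291.7]
[-0.138, 0.579, 0.005] [-0.0, 0.0, -0.0]
end [639.5 296.3 291.2]
[-0.9, -0.001, 0.001] [-0.0, 0.0, -0.0]
end [631.6 206.6 291.2]
[-0.901, -0.004, 0.002] [-0.0, 0.0, -0.0]
end [623.5 116.9 291.2]
[-0.892, 0.003, 0.001] [-0.0, 0.0, -0.0]
end [616.1  28.  291.2]
```

Request:
carry_out --plan '[{"translation": [-0.02, 0.11, 0], "turn": [0, 0, 0]}, {"translation": [-0.05, 0.23, 0], "turn": [0, 0, 0]}, {"translation": [-0.07, 0.35, 0], "turn": [0, 0, 0]}, {"translation": [-0.1, 0.47, 0], "turn": [0, 0, 0]}, {"translation": [-0.12, 0.587, 0], "turn": [0, 0, 0]}]'

```text
time_s: 13.42
tool_pos: [583.8, 315.5, 293.8]
eef_rot: [0.737, 0.676, 0.001, 0.0]
contact_force: [-2.2, 0.6, 7.5]
opening: 59.6
```

Request:
carry_out --plan '[{"translation": [-0.03, 0.12, 0], "turn": [0, 0, 0]}, {"translation": [-0.06, 0.24, 0], "turn": [0, 0, 0]}, {"translation": [-0.08, 0.36, 0], "turn": [0, 0, 0]}, {"translation": [-0.11, 0.48, 0.003], "turn": [0, 0, 0]}, {"translation": [-0.138, 0.579, 0.005], "turn": [0, 0, 0]}]'

```text
time_s: 13.83
tool_pos: [640.4, 296.7, 292.7]
eef_rot: [0.737, 0.676, 0.001, 0.0]
contact_force: [-1.3, 0.7, 3.7]
opening: 59.5
```

Request:
carry_out --plan '[{"translation": [-0.16, 0, 0], "turn": [0, 0, 0]}, {"translation": [-0.34, 0, 0], "turn": [0, 0, 0]}, {"translation": [-0.52, 0, 0], "turn": [0, 0, 0]}, {"translation": [-0.71, 0, 0], "turn": [0, 0, 0]}, {"translation": [-0.9, -0.001, 0.001], "turn": [0, 0, 0]}]'

```text
time_s: 14.25
tool_pos: [631.8, 206.3, 292.7]
eef_rot: [0.737, 0.676, 0.001, 0.001]
contact_force: [-0.3, 1.8, 5.5]
opening: 59.5
```

Request:
carry_out --plan '[{"translation": [-0.18, 0, 0], "turn": [0, 0, 0]}, {"translation": [-0.36, -0.001, 0], "turn": [0, 0, 0]}, {"translation": [-0.54, -0.002, 0.001], "turn": [0, 0, 0]}, {"translation": [-0.72, -0.003, 0.002], "turn": [0, 0, 0]}, {"translation": [-0.901, -0.004, 0.002], "turn": [0, 0, 0]}]'

```text
time_s: 14.67
tool_pos: [623.8, 116.4, 292.7]
eef_rot: [0.737, 0.676, 0.001, 0.001]
contact_force: [0.2, 2.3, 7.0]
opening: 59.5
```

Request:
carry_out --plan '[{"translation": [-0.18, 0, 0], "turn": [0, 0, 0]}, {"translation": [-0.36, 0, 0], "turn": [0, 0, 0]}, {"translation": [-0.54, 0.001, 0], "turn": [0, 0, 0]}, {"translation": [-0.72, 0.002, 0], "turn": [0, 0, 0]}, {"translation": [-0.892, 0.003, 0.001], "turn": [0, 0, 0]}]'

```text
time_s: 15.08
tool_pos: [616.4, 27.4, 292.6]
eef_rot: [0.737, 0.676, 0.001, 0.001]
contact_force: [0.9, 2.6, 6.8]
opening: 59.3
```

Request:
carry_out --plan '[{"translation": [0, 0, 0], "turn": [0, 0, 0]}, {"translation": [0, 0, 0], "turn": [0, 0, 0]}, {"translation": [0, 0, 0], "turn": [0, 0, 0]}, {"translation": [0, 0, 0], "turn": [0, 0, 0]}]' --claw 1

```text
time_s: 15.42
tool_pos: [615.9, 29.0, 290.4]
eef_rot: [0.737, 0.676, -0.0, -0.0]
contact_force: [0.3, 0.7, -0.3]
opening: 85.6
```

```bash
python3 -c "
from go import *
from h import crop
st()
f=r.grab_frame('scene');crop(f,230,150,190,160,4,'b10.png')
plan([616.1,28,381],-.086)
"
```

```text
15.42 [615.9  29.  290.4] [ 0.3  0.7 -0.3] [ 0.04  0.02 -0.02] 85.6 [-0.15  0.39  1.59  0.    1.16 -0.06]
[-0.001, -0.001, -0.898] [-0.0, 0.0, -0.0]
end [616.1  28.  381. ]
```

View pics/b10.png

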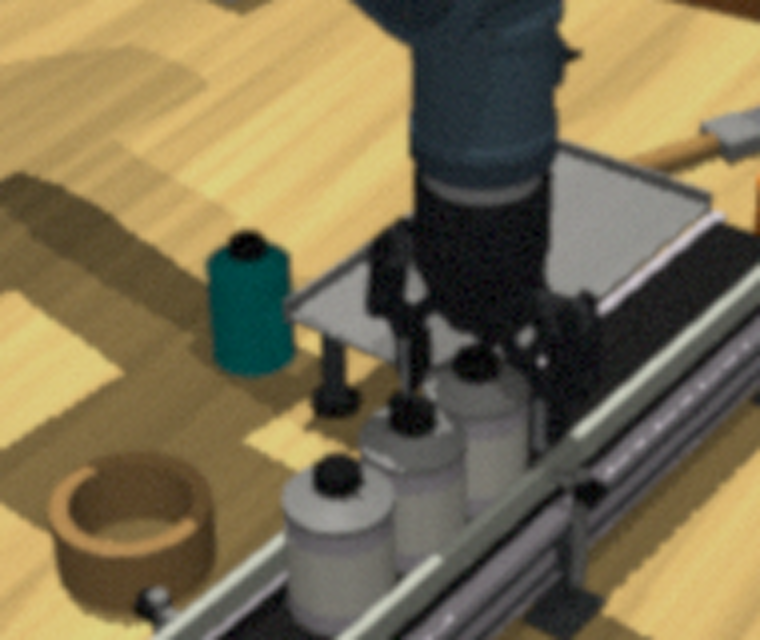

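Request:
carry_out --plan '[{"translation": [0, 0, -0.2], "turn": [0, 0, 0]}, {"translation": [0, 0, -0.45], "turn": [0, 0, 0]}, {"translation": [0, 0, -0.7], "turn": [0, 0, 0]}, {"translation": [-0.001, -0.001, -0.898], "turn": [0, 0, 0]}, {"translation": [-0.001, -0.001, -0.898], "turn": [0, 0, 0]}]'

```text
time_s: 15.88
tool_pos: [617.3, 28.8, 385.7]
eef_rot: [0.736, 0.676, 0.003, 0.003]
contact_force: [0.7, -0.5, 0.5]
opening: 85.0
```

```bash
python3 -c "
from go import *
from h import *
st()
plan([391.5,-279.5,381],-np.pi/2-.01)
f=pickle.load(open('top0.pkl','rb'));crop(f,410,250,80,75,8,'d0.png',[(391.5,-279.5,132)])
"
```

```text
15.88 [617.3  28.8 385.7] [ 0.7 -0.5  0.5] [ 0.02 -0.01 -0.02] 85.0 [-0.15  0.29  1.52  0.    1.33 -0.06]
[-1.0, -0.606, 0.002] [0.0, 0.0, 0.19]
[-1.0, 0.053, 0.002] [0.0, 0.0, 0.19]
[-1.0, 0.759, 0.002] [0.0, 0.0, 0.096]
[-0.222, 0.311, 0.0] [0.0, 0.0, -0.0]
end [ 391.5 -279.5  381. ]
```

View pics/d0.png

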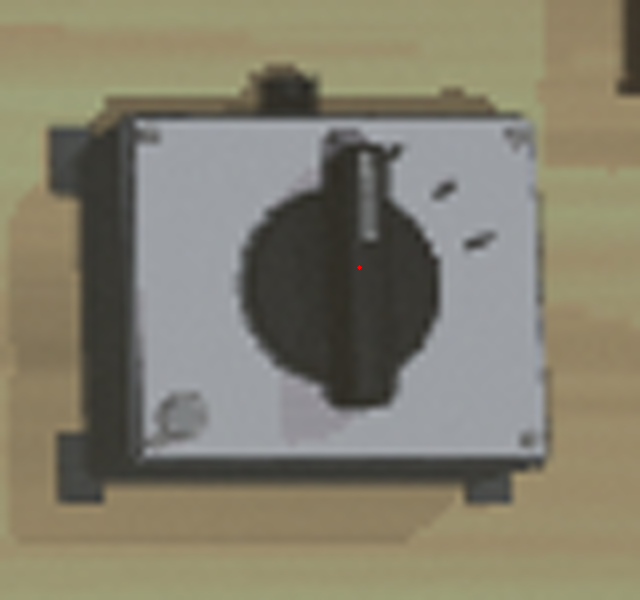

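Request:
carry_out --plan '[{"translation": [-0.25, -0.15, 0], "turn": [0, 0, 0.038]}, {"translation": [-0.5, -0.3, 0], "turn": [0, 0, 0.076]}, {"translation": [-0.75, -0.45, 0], "turn": [0, 0, 0.114]}, {"translation": [-1, -0.606, 0.002], "turn": [0, 0, 0.152]}, {"translation": [-1, -0.606, 0.002], "turn": [0, 0, 0.19]}]'

```text
time_s: 16.3
tool_pos: [544.9, -68.6, 379.1]
eef_rot: [0.905, 0.426, -0.002, -0.0]
contact_force: [1.2, 0.2, 0.2]
opening: 85.6
```

Request:
carry_out --plan '[{"translation": [-0.25, 0.015, 0], "turn": [0, 0, 0.038]}, {"translation": [-0.5, 0.03, 0], "turn": [0, 0, 0.076]}, {"translation": [-0.75, 0.045, 0], "turn": [0, 0, 0.114]}, {"translation": [-1, 0.053, 0.002], "turn": [0, 0, 0.152]}, {"translation": [-1, 0.053, 0.002], "turn": [0, 0, 0.19]}]'

```text
time_s: 16.72
tool_pos: [486.3, -149.1, 379.1]
eef_rot: [0.99, 0.141, -0.001, 0.0]
contact_force: [-0.5, 0.2, 0.7]
opening: 85.5
```

Request:
carry_out --plan '[{"translation": [-0.28, 0.21, 0], "turn": [0, 0, 0.03]}, {"translation": [-0.56, 0.42, 0], "turn": [0, 0, 0.06]}, {"translation": [-0.84, 0.63, 0], "turn": [0, 0, 0.09]}, {"translation": [-1, 0.759, 0.002], "turn": [0, 0, 0.096]}]'

```text
time_s: 17.05
tool_pos: [412.6, -249.8, 379.2]
eef_rot: [1.0, -0.008, -0.001, -0.0]
contact_force: [0.8, -0.1, -0.2]
opening: 85.3
```

Request:
carry_out --plan '[{"translation": [-0.16, 0.23, 0], "turn": [0, 0, 0]}, {"translation": [-0.217, 0.326, 0], "turn": [0, 0, 0]}, {"translation": [-0.217, 0.326, 0], "turn": [0, 0, 0]}, {"translation": [-0.217, 0.326, 0], "turn": [0, 0, 0]}]'

```text
time_s: 17.38
tool_pos: [392.1, -280.7, 379.4]
eef_rot: [1.0, -0.006, -0.0, -0.001]
contact_force: [0.0, 0.5, -0.0]
opening: 85.2
```

```bash
python3 -c "
from go import *
from h import crop,proj
st()
f=r.grab_frame('scene');crop(f,120,170,190,180,4,'e1.png',[(391,-281,208)])
f=r.grab_frame('top');crop(f,180,140,310,200,2.5,'e1t.png')
d=json.load(open('cmd.json'));print(d)
"
```

```text
17.38 [ 392.1 -280.7  379.4] [ 0.   0.5 -0. ] [ 0.02 -0.06  0.06] 85.2 [-0.87 -0.    1.86  0.    1.29  0.71]
[[391.4957782972325, -279.52595586757695, 381.0385483002507], [0.9999850948055693, -0.00539626646614405, -0.0004149224832111424, 0.0007199404530017501]]
```

View pics/e1.png

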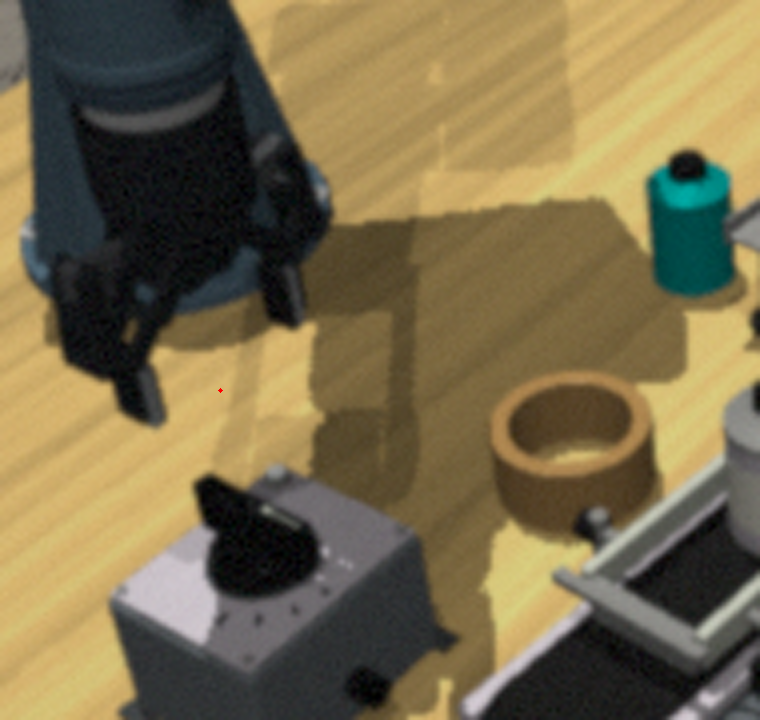

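View pics/e1t.png

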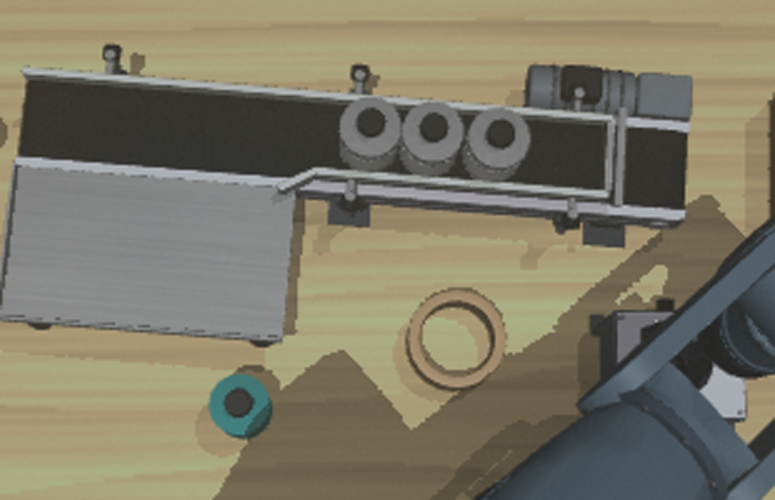

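All three tins stand in file, wholly between the rails at crop (371,122), (434,127) and (499,134). Now down onto the dial.

Request:
carry_out --plan '[{"translation": [0, 0, 0.12], "turn": [0, 0, 0]}, {"translation": [0, 0, 0.26], "turn": [0, 0, 0]}, {"translation": [0, 0, 0.4], "turn": [0, 0, 0]}, {"translation": [0, 0, 0.52], "turn": [0, 0, 0]}, {"translation": [0, 0, 0.6], "turn": [0, 0, 0]}]'

```text
time_s: 17.9
tool_pos: [392.5, -279.5, 318.6]
eef_rot: [1.0, -0.004, -0.0, -0.001]
contact_force: [-0.8, 0.6, -0.0]
opening: 85.6
```

Request:
carry_out --plan '[{"translation": [0, 0, 0.1], "turn": [0, 0, 0]}, {"translation": [0, 0, 0.2], "turn": [0, 0, 0]}, {"translation": [0, 0, 0.28], "turn": [0, 0, 0]}, {"translation": [0, 0, 0.34], "turn": [0, 0, 0]}, {"translation": [0, 0, 0.36], "turn": [0, 0, 0]}]'

```text
time_s: 18.32
tool_pos: [391.9, -280.7, 282.9]
eef_rot: [1.0, -0.005, -0.0, -0.001]
contact_force: [-0.5, -0.1, 1.0]
opening: 85.1
```

```bash
python3 -c "
from go import *
from h import crop,proj
st()
f=r.grab_frame('scene');crop(f,120,230,130,120,5.5,'e2.png')
"
```

```text
18.32 [ 391.9 -280.7  282.9] [-0.5 -0.1  1. ] [0.03 0.03 0.01] 85.1 [-0.87  0.13  1.94  0.    1.08  0.71]
```

View pics/e2.png

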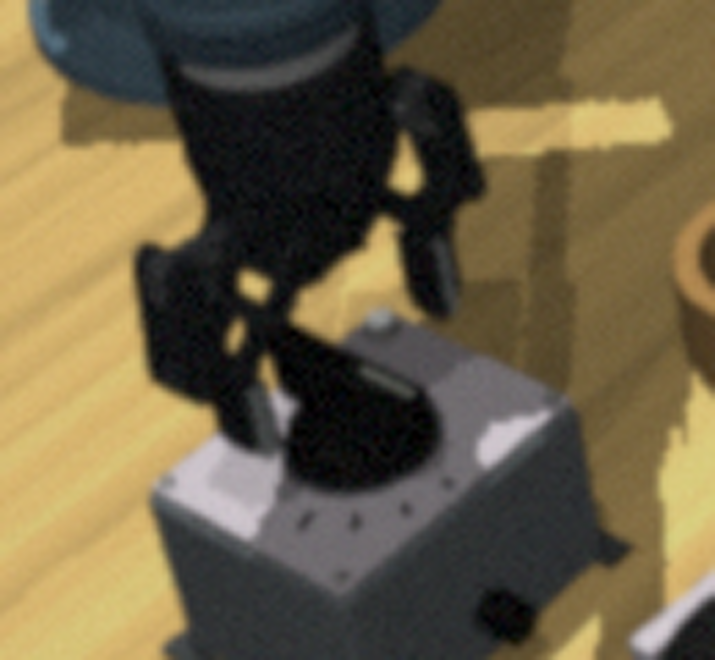

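Request:
carry_out --plan '[{"translation": [0, 0, 0], "turn": [0, 0, 0]}, {"translation": [0, 0, 0], "turn": [0, 0, 0]}, {"translation": [0, 0, 0], "turn": [0, 0, 0]}, {"translation": [0, 0, 0], "turn": [0, 0, 0]}, {"translation": [0, 0, 0], "turn": [0, 0, 0]}]' --claw 0 --newtons 50

```text
time_s: 18.78
tool_pos: [392.1, -281.1, 284.4]
eef_rot: [1.0, -0.005, 0.0, 0.0]
contact_force: [-0.6, 0.1, -0.3]
opening: 25.6
```

Request:
carry_out --plan '[{"translation": [0, 0, 0], "turn": [0, 0, 0]}, {"translation": [0, 0, 0], "turn": [0, 0, 0]}, {"translation": [0, 0, 0], "turn": [0, 0, 0]}, {"translation": [0, 0, 0], "turn": [0, 0, 0]}, {"translation": [0, 0, 0], "turn": [0, 0, 0]}]'

```text
time_s: 19.2
tool_pos: [392.1, -281.1, 284.4]
eef_rot: [1.0, -0.005, 0.0, 0.0]
contact_force: [-1.3, 0.9, 5.0]
opening: 13.2
```

```bash
python3 -c "
from go import *
from h import crop,proj
st()
f=r.grab_frame('scene');crop(f,120,230,130,120,5.5,'e3.png')
"
```

```text
19.2 [ 392.1 -281.1  284.4] [-1.3  0.9  5. ] [0.18 0.25 0.07] 13.2 [-0.87  0.12  1.94 -0.    1.08  0.71]
```

View pics/e3.png

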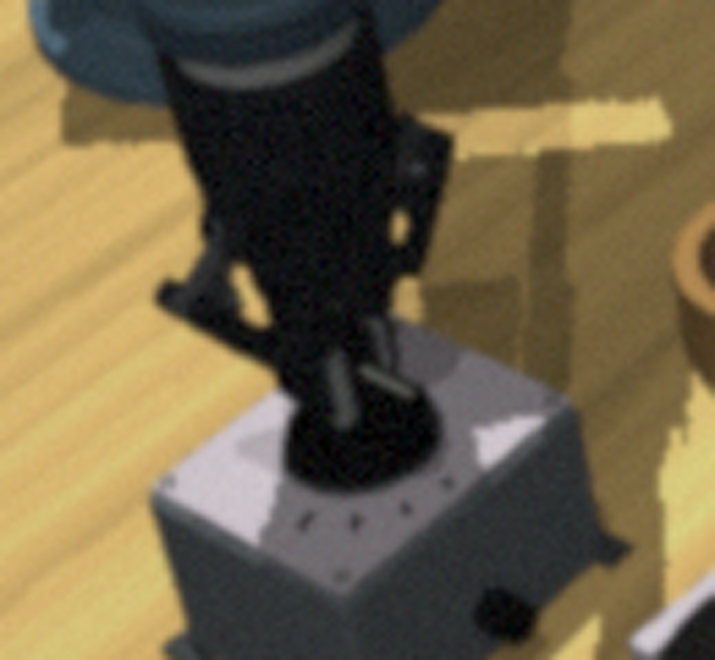

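Request:
carry_out --plan '[{"translation": [0, 0, 0], "turn": [0, 0, 0.03]}, {"translation": [0, 0, 0], "turn": [0, 0, 0.065]}, {"translation": [0, 0, 0], "turn": [0, 0, 0.1]}, {"translation": [0, 0, 0], "turn": [0, 0, 0.13]}, {"translation": [0, 0, 0], "turn": [0, 0, 0.15]}]'

```text
time_s: 19.67
tool_pos: [392.1, -281.2, 284.4]
eef_rot: [0.971, -0.241, 0.0, 0.0]
contact_force: [-1.2, -0.1, 5.7]
opening: 12.7
```

Request:
carry_out --plan '[{"translation": [0, 0, 0], "turn": [0, 0, 0.03]}, {"translation": [0, 0, 0], "turn": [0, 0, 0.065]}, {"translation": [0, 0, 0], "turn": [0, 0, 0.1]}, {"translation": [0, 0, 0], "turn": [0, 0, 0.12]}, {"translation": [0, 0, 0], "turn": [0, 0, 0.12]}]'

```text
time_s: 20.08
tool_pos: [392.1, -281.3, 284.4]
eef_rot: [0.909, -0.418, 0.0, 0.0]
contact_force: [-1.4, -0.4, 5.1]
opening: 12.8
```

```bash
python3 -c "
from go import *
from h import crop,proj
st();R=Ro.from_quat(r.get_obs()['eef_rot']).as_matrix();print('yaw',np.arctan2(R[1,1],R[0,1]),'start -1.5816')
f=r.grab_frame('scene');crop(f,120,230,130,120,5.5,'e4.png')
"
```

```text
20.08 [ 392.1 -281.3  284.4] [-1.4 -0.4  5.1] [-0.03  0.3   0.18] 12.8 [-0.87  0.13  1.94 -0.    1.08  1.56]
yaw -2.4329332674110677 start -1.5816
```

View pics/e4.png

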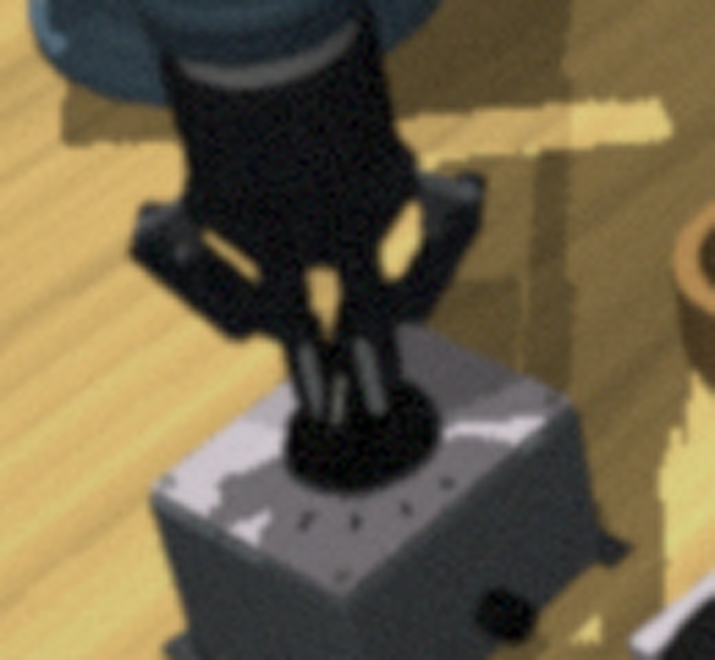

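Request:
carry_out --plan '[{"translation": [0, 0, 0], "turn": [0, 0, 0.03]}, {"translation": [0, 0, 0], "turn": [0, 0, 0.065]}, {"translation": [0, 0, 0], "turn": [0, 0, 0.1]}, {"translation": [0, 0, 0], "turn": [0, 0, 0.13]}, {"translation": [0, 0, 0], "turn": [0, 0, 0.136]}]'

```text
time_s: 20.55
tool_pos: [392.0, -281.3, 284.4]
eef_rot: [0.799, -0.601, 0.0, 0.0]
contact_force: [-2.0, -0.8, 4.6]
opening: 13.0
```

Request:
carry_out --plan '[{"translation": [0, 0, 0], "turn": [0, 0, 0]}, {"translation": [0, 0, 0], "turn": [0, 0, 0]}, {"translation": [0, 0, 0], "turn": [0, 0, 0]}, {"translation": [0, 0, 0], "turn": [0, 0, 0]}, {"translation": [0, 0, 0], "turn": [0, 0, 0]}]'

```text
time_s: 20.97
tool_pos: [392.0, -281.3, 284.4]
eef_rot: [0.8, -0.599, 0.0, 0.0]
contact_force: [-1.8, -0.0, 5.2]
opening: 13.0
```

```bash
python3 -c "
from go import *
from h import crop,proj
st();R=Ro.from_quat(r.get_obs()['eef_rot']).as_matrix();print('yaw',np.arctan2(R[1,1],R[0,1]),'start -1.5816')
f=r.grab_frame('scene');crop(f,120,200,200,180,4,'e5.png')
f=r.grab_frame('top');crop(f,180,140,310,200,2.5,'e5t.png')
"
```

```text
20.97 [ 392.  -281.3  284.4] [-1.8 -0.   5.2] [-0.08  0.4   0.25] 13.0 [-0.87  0.13  1.94 -0.    1.08  1.99]
yaw -2.8564250367920714 start -1.5816
```

View pics/e5.png

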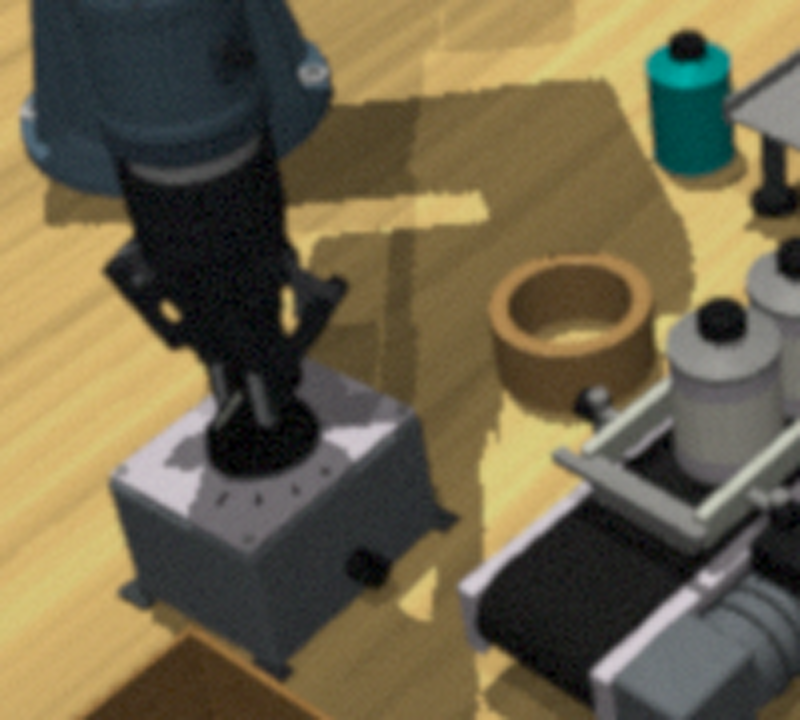

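View pics/e5t.png

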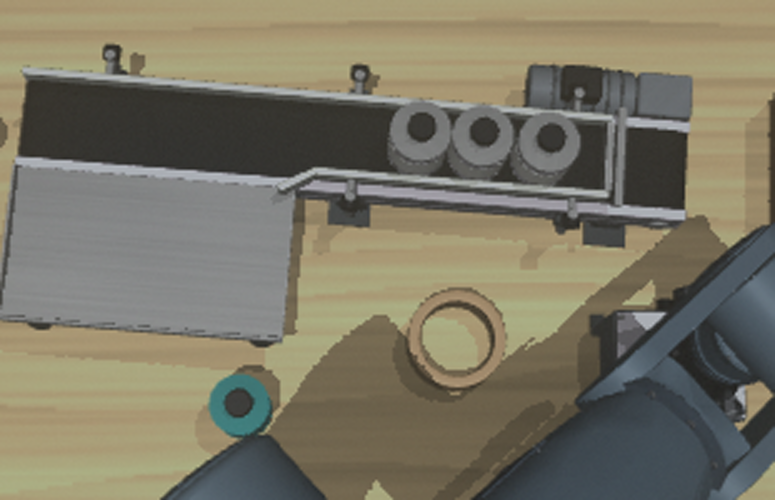

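The belt is running and the tins have moved about 50 crop pixels. I'll keep holding.

Request:
carry_out --plan '[{"translation": [0, 0, 0], "turn": [0, 0, 0]}, {"translation": [0, 0, 0], "turn": [0, 0, 0]}, {"translation": [0, 0, 0], "turn": [0, 0, 0]}, {"translation": [0, 0, 0], "turn": [0, 0, 0]}, {"translation": [0, 0, 0], "turn": [0, 0, 0]}]'

```text
time_s: 21.48
tool_pos: [392.0, -281.3, 284.4]
eef_rot: [0.8, -0.599, 0.0, 0.0]
contact_force: [-2.3, -0.6, 6.6]
opening: 13.2
```

Request:
carry_out --plan '[{"translation": [0, 0, 0], "turn": [0, 0, 0]}, {"translation": [0, 0, 0], "turn": [0, 0, 0]}, {"translation": [0, 0, 0], "turn": [0, 0, 0]}, {"translation": [0, 0, 0], "turn": [0, 0, 0]}, {"translation": [0, 0, 0], "turn": [0, 0, 0]}]'

```text
time_s: 21.9
tool_pos: [392.0, -281.3, 284.4]
eef_rot: [0.8, -0.599, 0.0, 0.0]
contact_force: [-1.0, 0.2, 5.0]
opening: 13.2
```

```bash
python3 -c "
from go import *
from h import crop,proj
st()
f=r.grab_frame('scene');crop(f,120,200,200,180,4,'e6.png')
f=r.grab_frame('top');crop(f,180,140,310,200,2.5,'e6t.png')
"
```

```text
21.9 [ 392.  -281.3  284.4] [-1.   0.2  5. ] [0.01 0.35 0.28] 13.2 [-0.87  0.13  1.94 -0.    1.08  1.99]
```

View pics/e6.png

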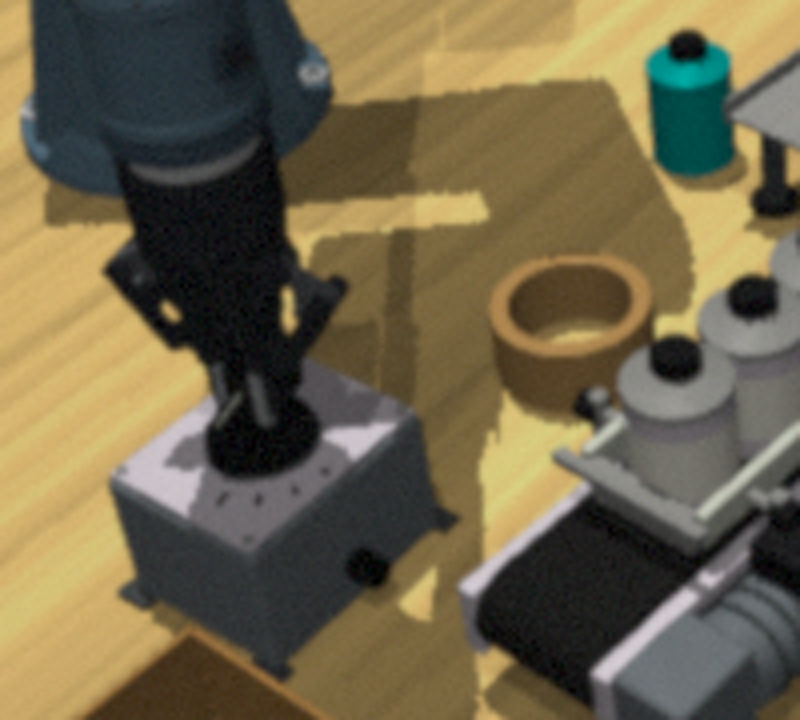

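View pics/e6t.png

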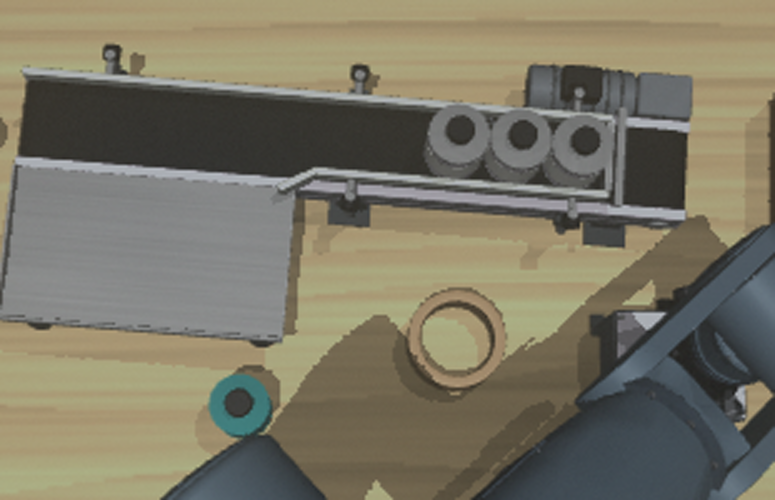

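Request:
carry_out --plan '[{"translation": [0, 0, 0], "turn": [0, 0, 0]}, {"translation": [0, 0, 0], "turn": [0, 0, 0]}, {"translation": [0, 0, 0], "turn": [0, 0, 0]}, {"translation": [0, 0, 0], "turn": [0, 0, 0]}, {"translation": [0, 0, 0], "turn": [0, 0, 0]}]'

```text
time_s: 22.42
tool_pos: [392.0, -281.3, 284.4]
eef_rot: [0.8, -0.599, 0.0, 0.0]
contact_force: [-1.6, -0.1, 6.0]
opening: 12.9
```

```bash
python3 -c "
from go import *
from h import *
f=r.grab_frame('top');crop(f,330,165,120,60,6,'e7t.png')
im=f['color'][175:205,345:425].max(2)<60
st()
"
```

```text
22.47 [ 392.  -281.3  284.4] [-2.  -0.5  4.7] [-0.05  0.42  0.31] 12.7 [-0.87  0.13  1.94 -0.    1.08  1.99]
```

View pics/e7t.png

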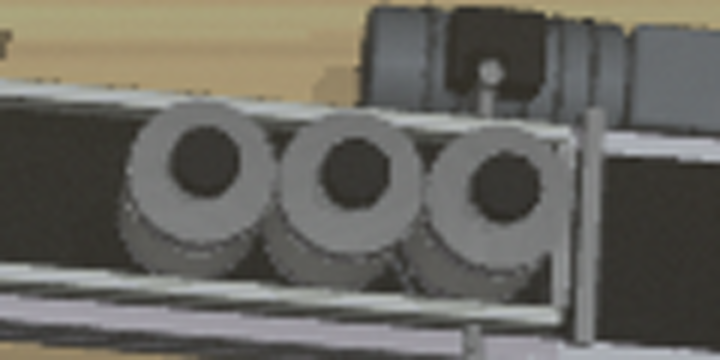

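```bash
python3 -c "
from h import *
f=pickle.load(open('top0.pkl','rb'))
P=[ray(f,((u+.5)/6-.5+330,(v+.5)/6-.5+165),176) for u,v in((205,160),(355,173),(506,187))]
q=(614.5,17.2,-.084)
for p in P:
    d=p[:2]-q[:2];c,s=np.cos(q[2]),np.sin(q[2]);print((c*d[0]+s*d[1]).round(1),(-s*d[0]+c*d[1]+230).round(1))
"
```

```text
-1.4 149.5
-1.8 89.9
-2.7 29.9
```

The tin axes measure 30, 90 and 150 mm before the stop face, exactly as they should. I'll hand in while still holding the dial.

```bash
python3 -c "
from go import *
st();print(r.hand_in())"
```

```text
22.47 [ 392.  -281.3  284.4] [-2.  -0.5  4.7] [-0.05  0.42  0.31] 12.7 [-0.87  0.13  1.94 -0.    1.08  1.99]
the job is handed in; nothing more can be done
None
```

I slid the three tins upright, under a light grip, from the feed table into single file between the guide rails. I then turned the dial clockwise to its third step and held it while the belt ran the file up to the stop. The job was handed in at 22.5 s with the dial still held.

- **Tins:** in the last picture their axes are 29.9, 89.9 and 149.5 mm before the stop face, against 30, 90 and 150 expected. All three are upright and within 3 mm of mid-lane.
- **Dial:** the gripper turned about 1.27 rad, just past the third click at 1.26. It was still held against the spring at about 0.3 N m.
- **Left alone:** I did not touch the tape roll, carton, brush or the two look-alike tins, and the tape roll and turquoise tin look unmoved in the last pictures. I did not check the carton, the brush or the orange tin again at the end.
- **Forces:** the highest contact force I saw was about 9 N, against the 40 N limit.
- **Disagreement:** the two cameras placed the conveyor up to 6.5 mm apart. I used a fit of both, checked it against the first gripped tin, and no tin pushed sideways on the rails.

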